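# Set sample cylinders out to drain, chocked, and clear the bench into the drawer

### The arm

A 6-joint arm with a two-finger parallel gripper is mounted at the origin on the work surface. World frame = base frame: x ahead of the robot, y to its left, z up, the work surface at z = 0. Lengths are in mm, angles in degrees, forces in N, time in s.
With the tool pointing down it reaches from about 350 to 850 mm from the base axis. Payload 8.1 kg.
Tool frame: the origin (TCP) lies midway between the tips of the shut fingers; the grasp point (between the pads) lies 19 mm behind it (hold_point_z is the distance from the TCP to the grasp point, in mm); z points along the fingers, y is the direction in which the jaws open and shut (so a half turn about z gives the same grasp; the last joint's range is limited). The gripper opens to 85 mm and grips with 20 to 120 N. Pads are 22 mm wide; open, the fingers measure 114 mm over their backs; the gripper's body (76 mm by 85 mm) begins 54 mm behind the grasp point. The pads swing forward as they close: fully open they stand 13 mm farther back than shut.
Start: joints at [68.617, 7.471, 85.268, -0, 87.261, -4.893], TCP at [170.284, 575.333, 231.292] pointing down, gripper open.
Joint ranges: [-169.43, 169.43], [-51.17, 129.36], [1.28, 143.12], [-76.62, 256.62], [0, 156.53], [-152.29, 152.29]. Speed limits (degrees/s): [136.94, 136.94, 159.86, 180, 180, 180].

### API

Orientations are given as [roll, pitch, yaw] about the fixed x, y, z axes, in that order (R = Rz(yaw) Ry(pitch) Rx(roll)).
In Python, from bench import sense, snapshot, camera_params, hand_in, hold_point_z gives the robot as it stands.
- The arm moves only by the tool servo_tool, never from a script. Its argument "motion" is a list of rows, each a list of 7 numbers: the finger opening in mm, from 0 to 85.4, then the shift along the tool's x, y, z in mm, then the turn, a rotation vector about the tool's x, y, z in rad. A call has 1 to 10 rows; each row shifts and turns the pose as measured when the row begins, along the tool's axes as they then stand; what a row does not reach is not made up. A row lasts 1/10 s, in which the tool goes at most 50 mm and 8.59 degrees, less where a joint would pass 70% of its speed; a pose out of reach is approached as far as the arm can. A call with a gripper value outside its range is refused whole. The fingers move at their own pace and stop on an object; "force" is the grip in N (left out, the last holds). Time passes only in rows, so rows that do not move let the fingers close. It gives the time, the measured TCP pose, the force and the opening at its end, in the units of the state.
- sense(): the state, without advancing time (a new reading comes with each control period).
- snapshot(name): name is "scene" or "side" or "wrist"; returns the picture (420x560x3 uint8, blue, green, red); there is no depth.
- camera_params(name): a dict with "fx", "fy", "cx", "cy" (pixels), "R" (3x3) and "t" (3): a world point X has camera coordinates R X + t; the wrist camera has in their place "tool_from_camera" (4x4, takes a point from camera to tool coordinates, whose origin is the TCP and whose axes are the flange's). Camera axes: x right, y down, z forward; pixel columns grow to the right and rows downward; lengths in mm; the calibration is good to about 2 mm. A picture is of the moment at which its call begins: read the wrist's pose just before it. camera_params takes no time and is no camera call.
- hand_in(): hands the job in, once; it reports no verdict.
The state is a dict: "time": time; "joint_pos": joint angles; "qd": joint speeds; "joint_efforts": joint torques, N m; "tool_pos": TCP position; "tcp_rot": TCP orientation; "ft_force": force on the tool from outside, world axes, zero at the start; "wrist_torque": the same for the moment, N m; "finger_gap": finger opening in mm.
Only numpy, scipy, OpenCV 4.12 (cv2) and the standard library are available. Lean on these libraries where they do the work, as an engineer would, in place of code of your own. Each camera call takes 0.05 s, during which the arm holds its last target. There are 200 camera calls.

### The job

After the leak test, lay every steel sample cylinder from the wooden rack across the sloping drain board, each with a yellow chock of its own on the downhill side, about midway along it and set before you let go, so that it rests against the chock's ramp and none ever rolls away or drops. Then clear up: put the orange pressure gauge and any chock left over into the open drawer and slide it fully shut, leaving everything else on the bench alone.

Things in the scene. Friction and masses are not known exactly. Their poses are not given: they have to be found in the camera images.
- board: Fixed white sloping drain board, 200 mm (its x) by 375 mm (its y). Its x axis points level in the uphill direction, away from the robot; z up. The top slopes 6 degrees along x: its height above the bench is 30 mm at the origin's x,y and rises with x (30 mm + x * 0.105). No rim. Two thin blue lines at y = -62.5 and +62.5 mm part it into three bays about 125 mm wide, centred on y = -125, 0, +125 mm. Origin: on the bench under the board's middle. Its position and yaw vary.
- rack: Fixed low wooden rack, 320 mm (its x) by 105 mm (its y), with three saddles at x = -110, 0, +110 mm; each saddle is two 8 mm strips on a 6 mm base (strip tops 14 mm above the bench). Origin: on the bench under its middle.
- cyl0_mid (a point): Steel sample cylinder with a green band, 60 mm diameter, 100 mm long, about 0.5 kg; point at its centre, y is its axis of revolution (x and z turn as it rolls). Starts lying in a saddle of the rack, centre 36 mm above the bench. May be absent (two or three are there). Rolls freely. When lying on the board its lowest 14 mm have a chock beside them, so grip it with the fingertips no lower than about 20 mm over the board.
- cyl1_mid (a point): Steel sample cylinder with a green band, 60 mm diameter, 100 mm long, about 0.5 kg; point at its centre, y is its axis of revolution (x and z turn as it rolls). Starts lying in a saddle of the rack, centre 36 mm above the bench. May be absent (two or three are there). Rolls freely. When lying on the board its lowest 14 mm have a chock beside them, so grip it with the fingertips no lower than about 20 mm over the board.
- cyl2_mid (a point): Steel sample cylinder with a green band, 60 mm diameter, 100 mm long, about 0.5 kg; point at its centre, y is its axis of revolution (x and z turn as it rolls). Starts lying in a saddle of the rack, centre 36 mm above the bench. May be absent (two or three are there). Rolls freely. When lying on the board its lowest 14 mm have a chock beside them, so grip it with the fingertips no lower than about 20 mm over the board.
- chock0_grip (a point): Loose yellow wheel chock, 0.2 kg: a block 75 mm (x) by 50 mm (y) and 14 mm high, whose +x end is a 45 degree ramp face (the toe), with an upright black grip rib at its other end, 22 mm (x) by 12 mm (y), from 14 to 44 mm above its underside. Point: the rib's centre, 29 mm above the underside; the toe is 64 mm ahead (+x) of it, the back end 11 mm behind. A cylinder of the task resting against the ramp has its axis 76.4 mm ahead (+x) of this point. Starts flat on the bench.
- chock1_grip (a point): Loose yellow wheel chock, 0.2 kg: a block 75 mm (x) by 50 mm (y) and 14 mm high, whose +x end is a 45 degree ramp face (the toe), with an upright black grip rib at its other end, 22 mm (x) by 12 mm (y), from 14 to 44 mm above its underside. Point: the rib's centre, 29 mm above the underside; the toe is 64 mm ahead (+x) of it, the back end 11 mm behind. A cylinder of the task resting against the ramp has its axis 76.4 mm ahead (+x) of this point. Starts flat on the bench.
- chock2_grip (a point): Loose yellow wheel chock, 0.2 kg: a block 75 mm (x) by 50 mm (y) and 14 mm high, whose +x end is a 45 degree ramp face (the toe), with an upright black grip rib at its other end, 22 mm (x) by 12 mm (y), from 14 to 44 mm above its underside. Point: the rib's centre, 29 mm above the underside; the toe is 64 mm ahead (+x) of it, the back end 11 mm behind. A cylinder of the task resting against the ramp has its axis 76.4 mm ahead (+x) of this point. Starts flat on the bench.
- gauge_mid (a point): Orange handheld pressure gauge with a pale green screen and black keys, 96 mm (x) by 56 mm (y) by 30 mm high, 0.22 kg, loose, lying flat; point at its centre, 15 mm above its underside.
- drawer (a joint): Opening q of the drawer in m: 0 shut, starts 0.115 to 0.135 open, about 1 N of friction. In the handle's frame the drawer's inside runs over x = 56 to 271 mm, y = -109 to +109 mm, its floor 34 mm below the bar; only x = 56 mm to 50 mm + q lies in the open, the rest under the unit's 92 mm high top.
- drawer_handle (a point): Middle of the handle of the drawer in the low grey and white drawer unit (260 x 260 x 92 mm): a level steel bar along y, 120 mm long, 11 mm thick, 56 mm above the bench; moves with the drawer. Axes: x level, into the unit (the way the drawer shuts), z up. The front panel's outer face is at x = 35 mm, its top 22 mm above the bar; the drawer's side walls reach 12 mm above the bar.
Not all that is in view belongs to the job. Leave any purple look-alike of the part that bears cyl0_mid alone.

How it is judged:
By the outcome, as a careful person would: the job done as asked, in the order asked, and still so for the second after the job is handed in, with the robot touching nothing.
Of cyl0, cyl1, cyl2 only 2 to 3 are there at a start; the rules pass over those that are not, and their reading is None.
At some moment in a run one of gauge may be knocked a few centimetres aside while the robot is not near it.
It also fails if it takes over 210 s, if anything falls off the work surface, if the arm or the gripper's body presses on something with over 40 N, if the wrist force passes 120 N, or if a joint passes its speed limit or range.

## Working session

There is one attempt and no reset: what is moved stays moved. The work goes in short steps, Python scripts to look and compute and a tool call to move; the robot and the scene stay as the last step left them, time stands still between calls to the robot, and variables do not carry over. Pictures are saved under pics/ and viewed, about 12 in all and at most 16, crops included, and the job is handed in when it is done.

Besides the shell and the picture viewer there is one more tool, called after "Emit:" as name([rows], argument=value, ...), one row to a line, values as JSON. servo_tool: Moves the arm, as the interface text tells. Its arguments: {"type":"object","properties":{"motion":{"type":"array"},"force":{"type":"number"}},"required":["motion"]}

```bash
ls; mkdir -p pics
python3 - <<'E'
from bench import *
import cv2
for n in ("scene","side"):
    cv2.imwrite(f"pics/{n}0.png",cv2.resize(snapshot(n),(800,600),interpolation=cv2.INTER_CUBIC))
    print(n,camera_params(n))
cv2.imwrite("pics/wrist0.png",snapshot("wrist"));print(camera_params("wrist"))
print(sense(),hold_point_z)
E
```

```text
pics
scene {'fx': 423.58172451966686, 'fy': 423.58172451966686, 'cx': 289.33992445071317, 'cy': 210.4787172510383, 'R': array([[-0.80187693,  0.59748757, -0.00141473],
       [ 0.42775856,  0.57243044, -0.69953271],
       [-0.41715226, -0.5615443 , -0.71459918]]), 't': array([ 414.1002176 , -117.09931734, 1313.84613853])}
side {'fx': 522.9266387303481, 'fy': 522.9266387303481, 'cx': 277.5531991100011, 'cy': 203.0929605161313, 'R': array([[ 0.76533834, -0.6436125 ,  0.0044916 ],
       [-0.34262297, -0.4133107 , -0.84367279],
       [ 0.54485478,  0.6441562 , -0.53683895]]), 't': array([-386.31670238,  164.92273154, 1134.97563481])}
{'fx': 352.4295959244025, 'fy': 352.4295959244025, 'cx': 275.8407353291651, 'cy': 206.61836254810842, 'tool_from_camera': array([[ 2.86228659e-04, -9.54523355e-01, -2.98136013e-01,
         7.67007676e+01],
       [ 9.99999922e-01,  1.91734085e-04,  3.46197606e-04,
        -5.75547528e-01],
       [-2.73290865e-04, -2.98136089e-01,  9.54523335e-01,
        -1.43242568e+02],
       [ 0.00000000e+00,  0.00000000e+00,  0.00000000e+00,
         1.00000000e+00]])}
{'time': 0.15, 'joint_pos': array([ 6.86188143e+01,  7.50652579e+00,  8.53138270e+01, -5.38737089e-04,
        8.72629452e+01, -4.89386294e+00]), 'qd': array([ 0.07219971, -0.05395561, -0.21649663, -0.01618803,  0.00905031,
       -0.11311334]), 'joint_efforts': array([ 2.54360912e-04, -5.70066011e+01, -5.01157415e+01, -3.76868675e-04,
        9.76960146e-03, -4.43837837e-05]), 'tool_pos': array([170.11707556, 574.93717872, 230.48200238]), 'tcp_rot': array([-1.79916960e+02, -6.57004411e-03,  1.63512699e+02]), 'ft_force': array([ 0.13764159, -0.26875794,  0.05593841]), 'wrist_torque': array([ 0.03053051, -0.03632043,  0.02816956]), 'finger_gap': 85.58883217057992} 18.700000000000003
```

View pics/scene0.png

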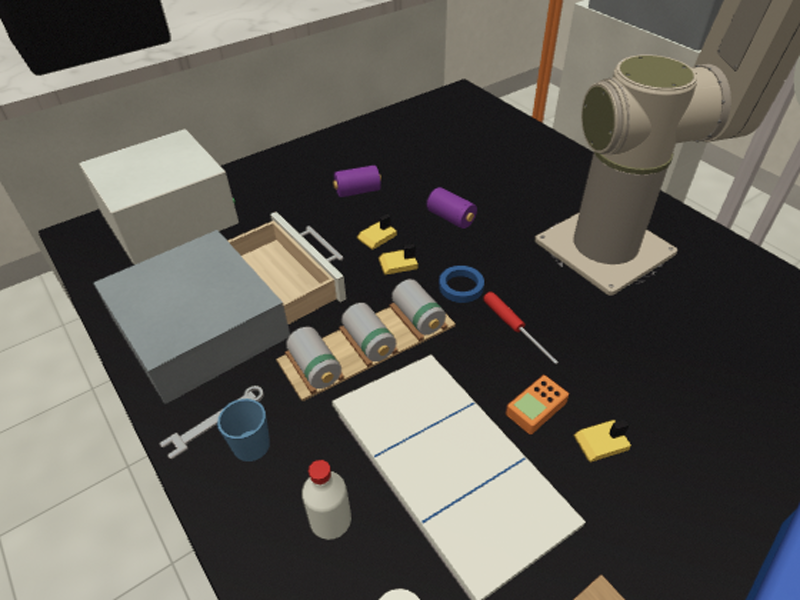

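View pics/side0.png

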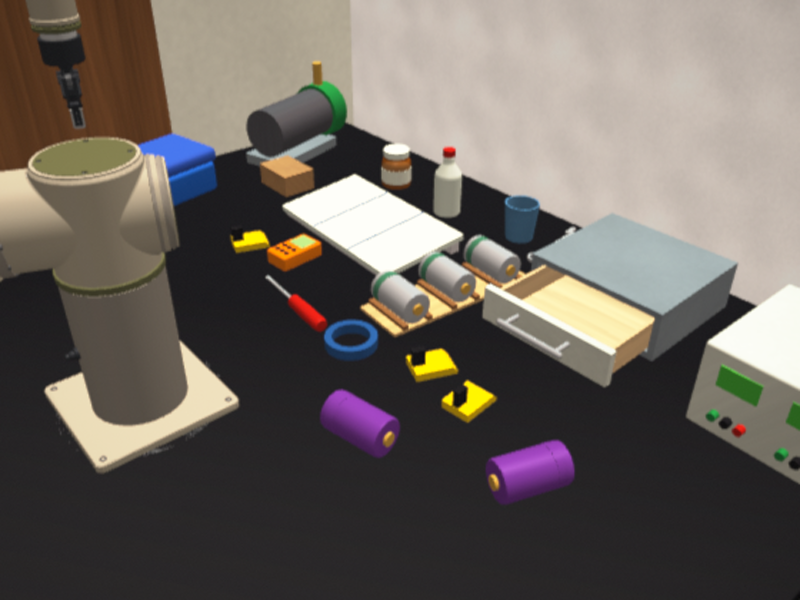

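```bash
cat > h.py <<'E'
import numpy as np,cv2
from bench import *
from scipy.spatial.transform import Rotation as Ro
def crop(img,c0,r0,c1,r1,k,name,step=10):
    o=cv2.resize(img[r0:r1,c0:c1],None,fx=k,fy=k,interpolation=cv2.INTER_CUBIC)
    for c in range(-(-c0//step)*step,c1,step):
        x=int((c-c0+.5)*k); cv2.line(o,(x,0),(x,8),(0,0,255),1); cv2.putText(o,str(c),(x,20),0,.35,(0,0,255),1)
    for r in range(-(-r0//step)*step,r1,step):
        y=int((r-r0+.5)*k); cv2.line(o,(0,y),(8,y),(0,0,255),1); cv2.putText(o,str(r),(10,y+4),0,.35,(0,0,255),1)
        for c in range(-(-c0//step)*step,c1,step):
            x=int((c-c0+.5)*k); cv2.circle(o,(x,y),1,(255,0,255),-1)
    cv2.imwrite(f"pics/{name}.png",o)
def cam(n):
    P=camera_params(n)
    if n=="wrist":
        s=sense(); T=np.eye(4);T[:3,:3]=Ro.from_euler('xyz',s['tcp_rot'],degrees=True).as_matrix();T[:3,3]=s['tool_pos']
        W=np.linalg.inv(T@P['tool_from_camera']); return P,W[:3,:3],W[:3,3]
    return P,P['R'],P['t']
def ray(C,px,z):
    P,R,t=C; px=np.atleast_2d(px).astype(float)
    d=np.c_[(px[:,0]-P['cx'])/P['fx'],(px[:,1]-P['cy'])/P['fy'],np.ones(len(px))]@R
    c=-R.T@t; return c+d*((np.asarray(z)-c[2])/d[:,2])[:,None]
def proj(C,X):
    P,R,t=C; q=np.atleast_2d(X)@R.T+t
    return np.c_[P['fx']*q[:,0]/q[:,2]+P['cx'],P['fy']*q[:,1]/q[:,2]+P['cy']]
E
python3 - <<'E'
from h import *
i=snapshot("scene");cv2.imwrite("pics/s_raw.png",i)
crop(i,155,148,330,280,4.5,"cA")
crop(i,230,245,445,420,3.4,"cB")
i=snapshot("side");cv2.imwrite("pics/d_raw.png",i)
crop(i,155,120,415,300,3.05,"cC")
E
```

```text
(no output)
```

View pics/cA.png

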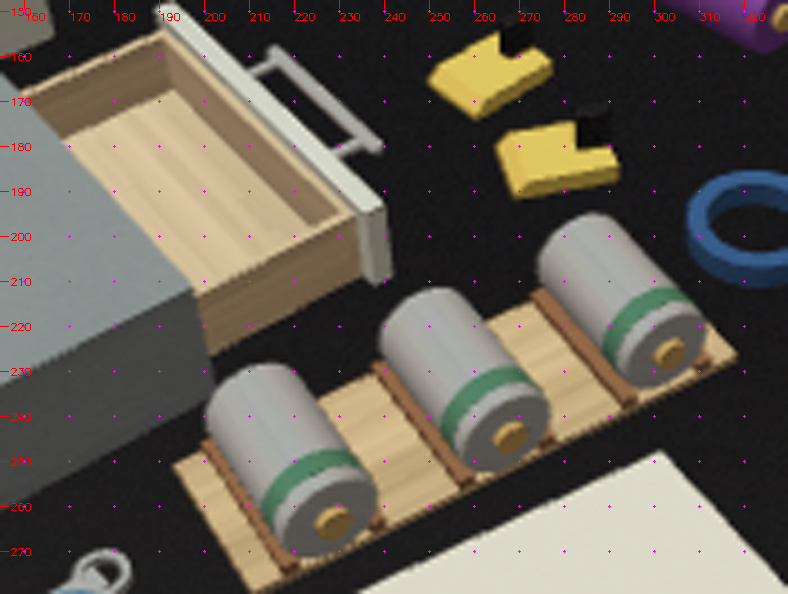

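View pics/cB.png

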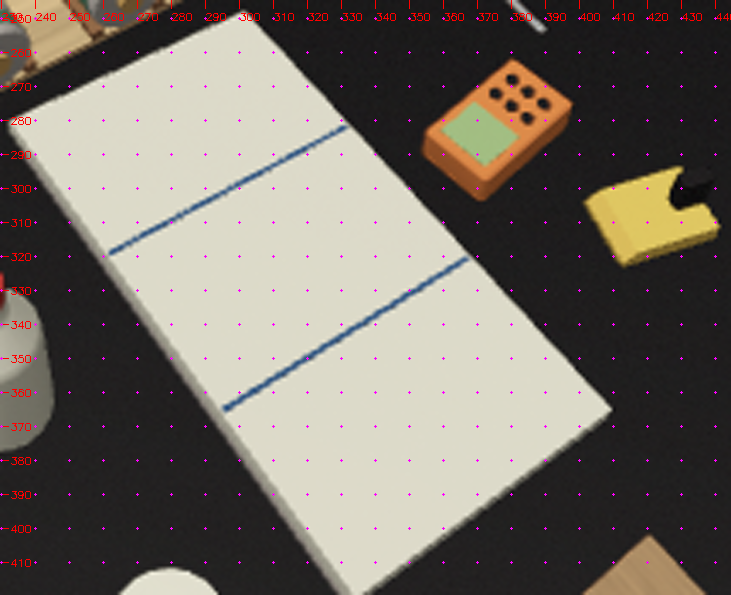

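View pics/cC.png

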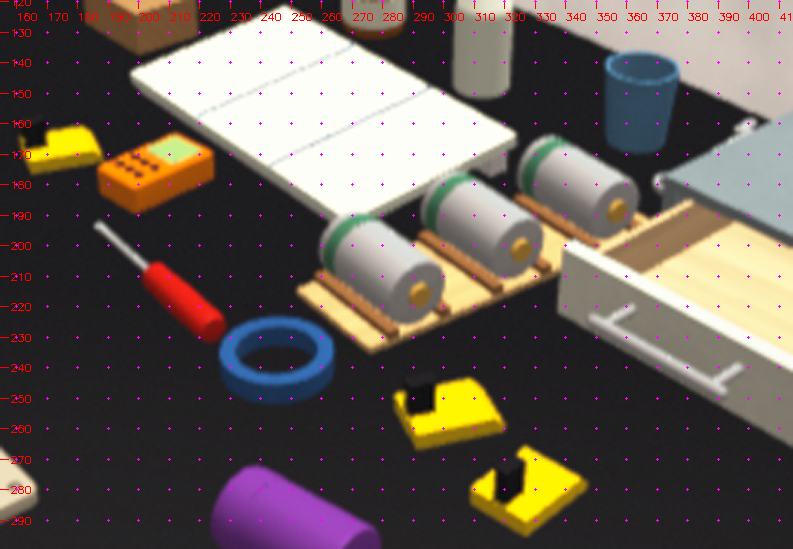

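```bash
cat > fit.py <<'E'
from h import *
from scipy.optimize import least_squares
CA=lambda p:(155+p[0]/4.5-.5,148+p[1]/4.5-.5)
CB=lambda p:(230+p[0]/3.4-.5,245+p[1]/3.4-.5)
CC=lambda p:(155+p[0]/3.05-.5,120+p[1]/3.05-.5)
S,D=cam("scene"),cam("side")
def fit(name,obs,z0=0):
    # obs: (cam, local xyz, px)
    def res(p,full=False):
        R=Ro.from_euler('z',p[2]).as_matrix(); r=[]
        for C,X,px in obs: r+=list(proj(C,R@np.array(X,float)+[p[0],p[1],z0])[0]-px)
        return np.array(r)
    best=None
    g=ray(obs[0][0],obs[0][2],30)[0]
    for a in range(0,360,60):
        s=least_squares(res,[g[0],g[1],np.radians(a)],loss='soft_l1',f_scale=1.5)
        if best is None or s.cost<best.cost: best=s
    p=best.x; print(name,np.round([p[0],p[1],(np.degrees(p[2])+180)%360-180],1),'res',np.round(res(p).reshape(-1,2),1).tolist())
    return p
if __name__=="__main__":
    b=lambda x,y:(x,y,30+.105*x)
    fit("board",[(S,b(-100,-187.5),CB((250,10))),(S,b(100,-187.5),CB((10,123))),(S,b(-100,187.5),CB((611,408))),
     (S,b(-100,-62.5),CB((347,126))),(S,b(100,-62.5),CB((110,253))),(S,b(-100,62.5),CB((467,259))),(S,b(100,62.5),CB((223,409))),
     (D,b(-100,187.5),CC((132,73))),(D,b(100,187.5),CC((290,8))),(D,b(100,-187.5),CC((515,135))),(D,b(-100,-187.5),CC((345,212)))])
    for n,a,c in [("cylL",(327,517),(613,209)),("cylM",(500,430),(518,247)),("cylR",(660,347),(417,291))]:
        p,q=ray(S,CA(a),36)[0],ray(D,CC(c),36)[0]
        print(n,np.round((p+q)/2,1),"len",np.linalg.norm(p-q).round(1),"axis",np.degrees(np.arctan2(*(p-q)[1::-1])).round(1))
    def ch(n,F,t0,t1,b1,st0,st1,sb0,srt):
        fit(n,[(S,(64,-25,0),F(t0)),(S,(64,25,0),F(t1)),(S,(-11,25,0),F(b1)),(D,(64,-25,0),CC(st0)),(D,(64,25,0),CC(st1)),(D,(-11,-25,0),CC(sb0)),(D,(0,0,44),CC(srt))])
    ch("chA",CA,(428,82),(475,118),(552,75),(588,487),(525,447),(525,535),(512,462))
    ch("chB",CA,(497,150),(515,198),(620,180),(505,428),(472,378),(418,448),(420,383))
    ch("chC",CB,(585,205),(625,266),(719,237),(100,163),(85,125),(28,173),(37,127))
    fit("gauge",[(S,(48,-28,30),CB((426,131))),(S,(48,28,30),CB((483,168))),(S,(-48,28,30),CB((571,104))),(S,(-48,-28,30),CB((513,60))),
      (S,(48,28,0),CB((481,200))),(S,(48,-28,0),CB((423,155))),(S,(-48,28,0),CB((571,117)))])
    fit("handle",[(S,(0,60,56),CA((275,53))),(S,(0,-60,56),CA((378,149))),(D,(0,-60,56),CC((597,320))),(D,(0,60,56),CC((722,389)))])
    fit("handle2",[(S,(0,-60,56),CA((275,53))),(S,(0,60,56),CA((378,149))),(D,(0,60,56),CC((597,320))),(D,(0,-60,56),CC((722,389)))])
    fit("rack",[(S,(160,-52.5,6),CA((738,355))),(S,(-160,-52.5,6),CA((248,588))),(S,(-160,52.5,6),CA((174,466))),(D,(160,-52.5,6),CC((297,288))),(D,(160,52.5,6),CC((373,350)))])
E
python3 fit.py
```

```text
board [600.8 208.2  -2.3] res [[-0.7, 0.1], [0.3, -1.2], [0.4, 0.7], [1.4, -0.4], [-0.9, 0.2], [1.5, -0.7], [-1.0, 0.7], [-0.4, -0.5], [-0.7, -0.8], [0.7, -0.3], [0.8, 2.6]]
cylL [671.7 -83.6  36. ] len 93.3 axis 84.0
cylM [563.2 -76.7  36. ] len 90.3 axis 84.7
cylR [453.2 -72.7  36. ] len 89.8 axis 85.4
chA [ 350.  -326.4    8.4] res [[0.1, 2.0], [0.4, 1.4], [0.8, -0.1], [0.2, -1.3], [2.5, 2.0], [0.2, 0.5], [-0.8, 0.5]]
chB [ 364.  -215.3  -17.3] res [[-0.4, 1.2], [0.6, 1.2], [1.1, -0.5], [1.0, -0.5], [2.3, 3.6], [-0.4, 0.9], [-0.8, -0.9]]
chC [350.1 328.9 -17.1] res [[0.1, 0.1], [-0.3, 0.4], [0.7, -1.0], [1.5, -1.0], [2.1, 4.0], [-0.2, 0.5], [-3.0, -2.3]]
gauge [414.9 209.7   5.8] res [[-0.5, -1.0], [1.3, 3.2], [1.4, -1.3], [-0.0, -2.1], [0.1, 1.0], [-1.0, -0.8], [-0.9, 2.2]]
handle [ 510.5 -316.  -177.9] res [[-0.2, 0.5], [-0.6, -0.1], [-0.6, -0.1], [0.0, 0.6]]
handle2 [ 510.5 -316.     2.1] res [[-0.2, 0.5], [-0.6, -0.1], [-0.6, -0.1], [0.0, 0.6]]
rack [561.9 -81.4 175.8] res [[-0.4, -0.2], [0.8, 0.4], [-0.2, -0.9], [0.6, 0.0], [-0.4, -0.8]]
```

Emit:
servo_tool([
  [85,-28,-20.5,0,0,0,0],
  [85,-28,-20.5,0,0,0,0],
  [85,-28,-20.5,0,0,0,0],
  [85,-28,-20.5,0,0,0,0],
  [85,-28,-20.5,0,0,0,0],
  [85,-28,-20.5,0,0,0,0],
  [85,-28,-20.5,0,0,0,0],
  [85,-28,-20.5,0,0,0,0],
  [85,-28,-20.5,0,0,0,0],
  [85,-28,-20.5,0,0,0,0],
], force=40)

```text
time: 1.25
tool_pos: [384.5, 291.7, 229.3]
tcp_rot: [-179.9, -0.0, 164.0]
ft_force: [0.7, 0.4, -0.1]
finger_gap: 84.9
```

Emit:
servo_tool([
  [85,0,0,0,0,0,0],
  [85,0,0,0,0,0,0],
])

```text
time: 1.45
tool_pos: [386.8, 288.4, 229.3]
tcp_rot: [-179.9, 0.0, 163.6]
ft_force: [0.3, 0.9, 0.5]
finger_gap: 84.9
```

```bash
cat >> h.py <<'E'
def look(k=1.4):
    s=sense(); C=cam("wrist"); i=snapshot("wrist"); return C,i
def go(tx,ty,tz,yaw,n=10,pitch_tilt=0):
    """tool-frame shift total for target TCP and remaining turn (rotvec)"""
    s=sense(); R=Ro.from_euler('xyz',s['tcp_rot'],degrees=True)
    T=Ro.from_euler('z',yaw,degrees=True)*Ro.from_euler('y',pitch_tilt,degrees=True)*Ro.from_euler('x',180,degrees=True)
    d=np.array([tx,ty,tz])-s['tool_pos']
    print("at",np.round(s['tool_pos'],1),np.round(s['tcp_rot'],1),"gap",round(s['finger_gap'],1),"F",np.round(s['ft_force'],1),"t",round(s['time'],1))
    print(" after-turn shift",np.round(T.inv().apply(d),1)," now-frame shift",np.round(R.inv().apply(d),1),"turn",np.round((R.inv()*T).as_rotvec(),4))
E
python3 - <<'E'
from h import *
C,i=look()
print(sense()['tool_pos'],sense()['tcp_rot'])
np.save("w1.npy",np.r_[C[1].ravel(),C[2]])
crop(i,0,0,560,420,1.42,"w1",20)
for X in [(350,329,44),(350+64*.956,329-64*.29,0),(415,210,30)]: print(proj(C,X))
E
```

```text
[386.71767943 288.56038841 229.26942925] [-1.79890982e+02  2.69389185e-02  1.63674854e+02]
[[307.96358676 130.78688102]]
[[302.36832009 186.87503711]]
[[211.57549934 223.9322981 ]]
```

View pics/w1.png

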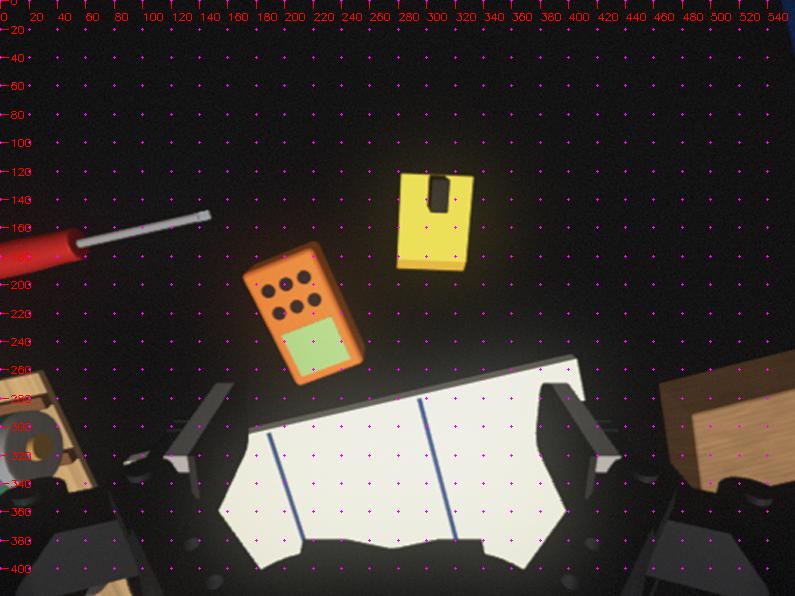

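Run:
```python
from fit import *
w=np.load("w1.npy"); W=(camera_params("wrist"),w[:9].reshape(3,3),w[9:])
k=lambda p:(p[0]/1.42-.5,p[1]/1.42-.5)
p=fit("chC",[(W,(-11,-25,14),k((401,174))),(W,(-11,25,14),k((473,177))),(W,(64,-25,0),k((397,268.5))),(W,(64,25,0),k((464,271)))])
b=lambda x,y:(x,y,30+.105*x)
fit("board",[(W,b(-100,-62.5),k((268,432))),(W,b(-100,62.5),k((419,399))),(W,b(-100,187.5),k((575,358))),(S,b(-100,-187.5),CB((250,10))),(S,b(100,-187.5),CB((10,123))),(S,b(-100,187.5),CB((611,408))),(D,b(-100,187.5),CC((132,73))),(D,b(100,187.5),CC((290,8))),(D,b(100,-187.5),CC((515,135)))])
fit("gauge",[(W,(48,28,30),k((363,361))),(W,(48,-28,30),k((300,385))),(W,(-48,-28,30),k((243,276))),(W,(-48,28,30),k((311,248)))])
go(p[0],p[1],90,np.degrees(p[2])+180)
```

```text
chC [355.1 329.  -17.9] res [[0.2, -1.0], [-0.1, -1.7], [0.6, 2.1], [-0.9, 1.5]]
board [602.9 208.2  -1.9] res [[-0.2, -1.4], [-0.7, -2.4], [0.6, 1.0], [-1.9, 0.5], [-0.8, -0.2], [-0.1, 0.7], [-0.1, -0.5], [-0.7, -0.9], [1.4, -0.7]]
gauge [416.7 212.5   6.3] res [[2.6, 0.7], [-0.5, 2.0], [-2.0, -0.4], [0.5, -1.7]]
at [386.7 288.6 229.3] [-179.9    0.   163.7] gap 85.1 F [-0.1 -0.8  0. ] t 1.5
 after-turn shift [ 42.5  28.8 139.3]  now-frame shift [ 41.8  30.2 139.2] turn [-0.0019  0.0005  0.0279]
```

Emit:
servo_tool([
  [50,8.5,6,28,0,0,0.028],
  [50,8.5,6,28,0,0,0],
  [50,8.5,6,28,0,0,0],
  [50,8.5,6,28,0,0,0],
  [50,8.5,6,28,0,0,0],
  [50,0,0,0,0,0,0],
  [50,0,0,0,0,0,0],
])

```text
time: 2.2
tool_pos: [350.6, 338.0, 87.1]
tcp_rot: [179.9, 0.1, 162.5]
ft_force: [-0.0, -0.3, 1.3]
finger_gap: 49.8
```

Run:
```python
from h import *
go(355,329,18,162.1)
```

```text
at [350.6 338.   87.1] [1.799e+02 1.000e-01 1.625e+02] gap 49.8 F [-0.  -0.3  1.3] t 2.2
 after-turn shift [-6.9 -7.2 69.1]  now-frame shift [-6.7 -7.4 69.1] turn [0.0021 0.0024 0.0078]
```

Emit:
servo_tool([
  [50,-6.5,-7,15,0,0,0.008],
  [50,0,0,15,0,0,0],
  [50,0,0,15,0,0,0],
  [50,0,0,0,0,0,0],
])

```text
time: 2.6
tool_pos: [359.4, 330.0, 44.9]
tcp_rot: [179.5, 0.5, 162.1]
ft_force: [-1.3, -0.6, -0.3]
finger_gap: 50.0
```

Run:
```python
from h import *
go(355,329,18,162.1)
```

```text
at [359.4 330.   44.9] [179.5   0.5 162.1] gap 50.0 F [-1.3 -0.6 -0.3] t 2.6
 after-turn shift [ 3.9 -2.3 26.9]  now-frame shift [ 4.1 -2.5 26.9] turn [ 0.0089  0.0083 -0.0004]
```

Emit:
servo_tool([
  [50,3,-2,9,0.008,0.008,0],
  [50,0,0,9,0,0,0],
  [50,0,0,7,0,0,0],
  [50,0,0,0,0,0,0],
  [50,0,0,0,0,0,0],
])

```text
time: 3.1
tool_pos: [358.6, 329.2, 20.7]
tcp_rot: [179.8, 0.1, 162.0]
ft_force: [1.0, 0.3, -0.1]
finger_gap: 49.9
```

Run:
```python
from h import *
go(355,329,18,162.1)
```

```text
at [358.6 329.2  20.7] [1.798e+02 1.000e-01 1.620e+02] gap 49.9 F [ 1.   0.3 -0.1] t 3.1
 after-turn shift [ 3.3 -1.3  2.7]  now-frame shift [ 3.4 -1.3  2.7] turn [ 0.0038  0.0025 -0.0023]
```

Emit:
servo_tool([
  [50,3,-1,3,0,0,0],
  [50,0,0,0,0,0,0],
  [5,0,0,0,0,0,0],
  [5,0,0,0,0,0,0],
  [5,0,0,0,0,0,0],
  [5,0,0,0,0,0,0],
  [5,0,0,0,0,0,0],
  [5,0,0,0,0,0,0],
], force=60)

```text
time: 3.9
tool_pos: [355.6, 329.9, 18.7]
tcp_rot: [179.7, 0.2, 162.0]
ft_force: [-0.0, -0.1, -0.4]
finger_gap: 10.6
```

Emit:
servo_tool([
  [5,0,0,-15,0,0,0],
  [5,0,0,-25,0,0,0.09],
  [5,0,0,-25,0,0,0.09],
  [5,0,0,-20,0,0,0.09],
  [5,0,0,0,0,0,0],
  [5,0,0,0,0,0,0],
])

```text
time: 4.5
tool_pos: [352.9, 327.8, 103.1]
tcp_rot: [-180.0, -0.0, 146.1]
ft_force: [-0.3, 0.4, -2.2]
finger_gap: 10.9
```

Run:
```python
from h import *
go(561,334.5,110,178,pitch_tilt=-6)
```

```text
at [352.9 327.8 103.1] [-180.    -0.   146.1] gap 10.9 F [-0.3  0.4 -2.2] t 4.5
 after-turn shift [-205.8   14.   -28.6]  now-frame shift [-169.   121.5   -6.9] turn [ 0.0292  0.1017 -0.5558]
```

Run:
```python
from h import *
go(561,334.5,110,178,pitch_tilt=6)
```

```text
at [352.9 327.8 103.1] [-180.    -0.   146.1] gap 10.9 F [-0.3  0.4 -2.2] t 4.5
 after-turn shift [-207.3   14.    14.9]  now-frame shift [-169.   121.5   -6.9] turn [-0.0291 -0.1023 -0.5558]
```

Emit:
servo_tool([
  [5,0,0,-5,0,0,-0.14],
  [5,0,0,0,0,0,-0.14],
  [5,0,0,0,0,0,-0.14],
  [5,0,0,0,0,0,-0.135],
  [5,0,0,0,0,0,0],
  [5,0,0,0,0,-0.105,0],
  [5,0,0,0,0,0,0],
])

```text
time: 5.2
tool_pos: [348.0, 323.3, 96.0]
tcp_rot: [-179.4, 5.4, 179.5]
ft_force: [0.0, 0.3, -1.7]
finger_gap: 11.0
```

Run:
```python
from h import *
go(561,334.5,110,178,pitch_tilt=6)
```

```text
at [348.  323.3  96. ] [-179.4    5.4  179.5] gap 11.0 F [ 0.   0.3 -1.7] t 5.2
 after-turn shift [-212.8   18.7    8.3]  now-frame shift [-213.3   13.     5.9] turn [-0.0072 -0.0108  0.0268]
```

Emit:
servo_tool([
  [5,-26,1.5,0,0,-0.005,0.013],
  [5,-27,1.8,0,0,-0.005,0.013],
  [5,-27,2,0,0,0,0],
  [5,-27,2,0,0,0,0],
  [5,-27,2,0,0,0,0],
  [5,-27,2,0,0,0,0],
  [5,-27,2,0,0,0,0],
  [5,-22,2,0,0,0,0],
  [5,0,0,0,0,0,0],
  [5,0,0,0,0,0,0],
])

```text
time: 6.2
tool_pos: [562.0, 329.2, 106.2]
tcp_rot: [-179.5, 4.4, 177.1]
ft_force: [-0.3, -0.7, -2.4]
finger_gap: 11.2
```

Run:
```python
from h import *
go(561,334.5,60,178,pitch_tilt=6)
C,i=look()
np.save("w2.npy",np.r_[C[1].ravel(),C[2]])
crop(i,0,0,560,420,1.42,"w2",20)
```

```text
at [562.  329.2 106.2] [-179.5    4.4  177.1] gap 11.2 F [-0.3 -0.7 -2.4] t 6.2
 after-turn shift [ 6.   5.3 45.8]  now-frame shift [ 4.8  5.6 45.9] turn [-0.0094 -0.0283 -0.0161]
```

View pics/w2.png

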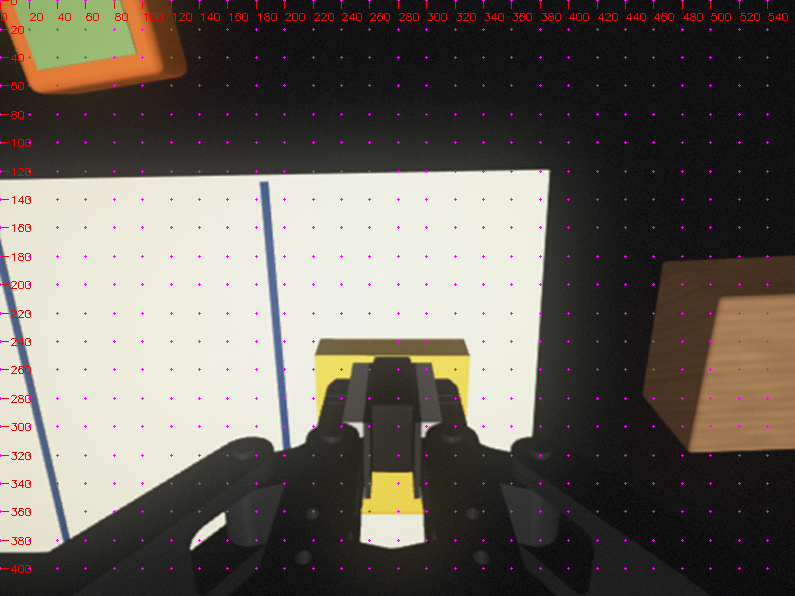

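Run:
```python
from fit import *
w=np.load("w2.npy"); P=camera_params("wrist"); W=(P,w[:9].reshape(3,3),w[9:])
k=lambda p:(p[0]/1.42-.5,p[1]/1.42-.5)
T=P['tool_from_camera']; Rt=T[:3,:3].T
Ct=(P,Rt,-Rt@T[:3,3])
for px,z in [((315,355),4.7),((469,355),4.7),((321,339.5),18.7),((463,339.5),18.7),((366,514),4.7),((425,514),4.7)]: print(np.round(ray(Ct,k(px),z),1))
b=lambda x,y:(x,y,30+.105*x)
# right-edge point: choose local x by initial guess via ray
fit("boardW",[(W,b(-100,62.5),k((264,176))),(W,b(-100,187.5),k((549,171))),(W,b(-100,-53),k((0,180)))])
for px in [(264,176),(549,171),(287,450),(532,437),(40,310),(0,180)]:
    X=ray(W,k(px),np.array([25.]))[0]
    for _ in range(5): X=ray(W,k(px),np.array([30+.105*(X[0]-602)]))[0]
    print(px,np.round(X,1))
```

```text
[[ 10.  -25.3   4.7]]
[[10.  24.3  4.7]]
[[  9.6 -25.3  18.7]]
[[ 9.6 24.2 18.7]]
[[-52.2  -9.9   4.7]]
[[-52.2  11.3   4.7]]
boardW [602.5 208.1  -2. ] res [[-0.6, -0.3], [-0.8, 0.1], [2.5, -0.2]]
(264, 176) [504.9 274.5  19.8]
(549, 171) [509.  399.2  20.2]
(287, 450) [641.4 269.8  34.1]
(532, 437) [639.2 395.1  33.9]
(40, 310) [561.2 160.   25.7]
(0, 180) [500.8 156.8  19.4]
```

Emit:
servo_tool([
  [5,3,3,10,-0.009,-0.028,-0.016],
  [5,2,2.5,15,0,0,0],
  [5,0,0,15,0,0,0],
  [5,0,0,8,0,0,0],
  [5,0,0,0,0,0,0],
  [5,0,0,0,0,0,0],
])

```text
time: 6.85
tool_pos: [557.9, 334.5, 52.6]
tcp_rot: [-179.9, 5.6, 178.0]
ft_force: [0.8, -0.5, -2.1]
finger_gap: 10.9
```

Run:
```python
from h import *
go(561.5,334.6,44,178,pitch_tilt=6)
```

```text
at [557.9 334.5  52.6] [-179.9    5.6  178. ] gap 10.9 F [ 0.8 -0.5 -2.1] t 6.8
 after-turn shift [-2.7  0.2  9. ]  now-frame shift [-2.7  0.3  9. ] turn [-0.002  -0.0066 -0.0002]
```

Emit:
servo_tool([
  [5,-3,0,4,0,-0.006,0],
  [5,0,0,3,0,0,0],
  [5,0,0,1.5,0,0,0],
  [5,0,0,0,0,0,0],
  [5,0,0,0,0,0,0],
])

```text
time: 7.35
tool_pos: [563.6, 334.8, 45.8]
tcp_rot: [-180.0, 6.1, 178.0]
ft_force: [-0.4, -0.2, -2.4]
finger_gap: 10.7
```

Emit:
servo_tool([
  [5,0,0,1,0,0,0],
  [5,0,0,0,0,0,0],
  [5,0,0,0,0,0,0],
])

```text
time: 7.65
tool_pos: [564.0, 334.9, 45.3]
tcp_rot: [-180.0, 6.2, 177.9]
ft_force: [0.3, 0.9, -3.0]
finger_gap: 11.1
```

Emit:
servo_tool([
  [5,0,0,1.5,0,0,0],
  [5,0,0,0,0,0,0],
  [5,0,0,0,0,0,0],
])

```text
time: 7.95
tool_pos: [564.5, 335.2, 44.4]
tcp_rot: [180.0, 6.2, 177.9]
ft_force: [0.4, -0.1, -2.0]
finger_gap: 10.7
```

Emit:
servo_tool([
  [5,0,0,1,0,0,0],
  [5,0,0,0,0,0,0],
])

```text
time: 8.15
tool_pos: [564.6, 335.2, 44.5]
tcp_rot: [180.0, 6.2, 177.9]
ft_force: [0.4, 0.2, -2.7]
finger_gap: 11.2
```

Emit:
servo_tool([
  [35,0,0,0,0,0,0],
  [35,0,0,0,0,0,0],
  [35,0,0,0,0,0,0],
  [35,0,0,-15,0,0,0],
  [35,0,0,-25,0,0,0],
  [35,0,0,-30,0,0.05,0],
  [50,0,0,-40,0,0.055,0],
  [50,0,0,-40,0,0,0],
  [50,0,0,-30,0,0,0],
])

```text
time: 9.05
tool_pos: [550.4, 334.2, 228.7]
tcp_rot: [-179.8, -0.5, 178.0]
ft_force: [0.3, 0.4, 0.3]
finger_gap: 50.2
```

Emit:
servo_tool([
  [50,11,-42,0,0,0,0],
  [50,11,-42,0,0,0,0],
  [50,11,-42,0,0,0,0],
  [50,11,-42,0,0,0,0],
  [50,11,-42,0,0,0,0],
  [50,11,-42,0,0,0,0],
  [50,11,-42,0,0,0,0],
  [50,11,-42,0,0,0,0],
  [50,11,-42,0,0,0,0],
  [50,11,-42,0,0,0,0],
])

```text
time: 10.05
tool_pos: [427.8, -89.1, 249.0]
tcp_rot: [179.8, 1.3, 178.6]
ft_force: [1.3, -0.1, 0.1]
finger_gap: 49.9
```

Emit:
servo_tool([
  [50,11,-42,0,0,0,0],
  [50,11,-42,0,0,0,0],
  [50,11,-42,0,0,0,0.13],
  [50,11,-42,0,0,0,0.13],
  [50,0,0,0,0,0,0],
  [50,0,0,0,0,0,0],
])

```text
time: 10.65
tool_pos: [369.1, -265.4, 255.8]
tcp_rot: [179.7, 1.9, 162.8]
ft_force: [-0.2, 0.1, -0.5]
finger_gap: 49.9
```

Run:
```python
from h import *
go(364,-215,100,163)
C,i=look()
np.save("w3.npy",np.r_[C[1].ravel(),C[2]])
crop(i,0,0,560,420,1.42,"w3",20)
```

```text
at [ 369.1 -265.4  255.8] [179.7   1.9 162.8] gap 49.9 F [-0.2  0.1 -0.5] t 10.7
 after-turn shift [ 19.6  46.7 155.8]  now-frame shift [ 24.9  46.  155.2] turn [ 0.0043  0.0332 -0.0034]
```

View pics/w3.png

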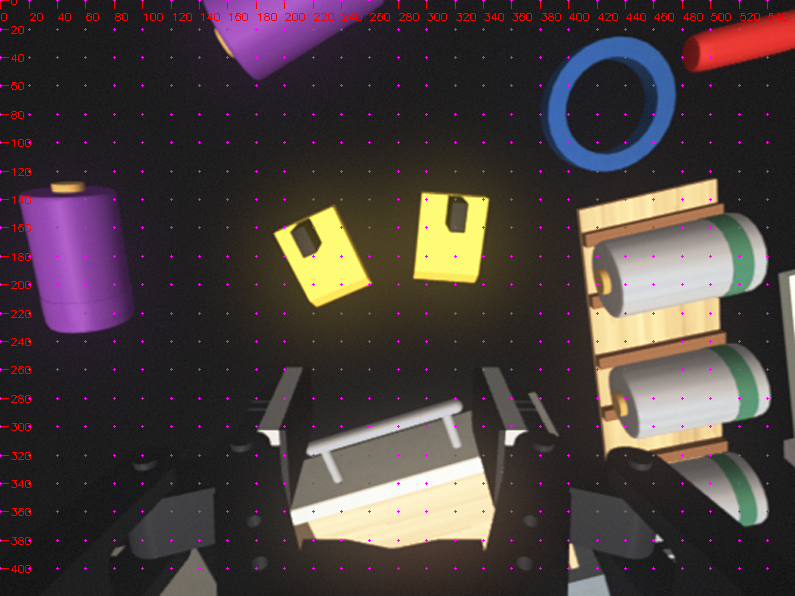

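Run:
```python
from fit import *
w=np.load("w3.npy"); W=(camera_params("wrist"),w[:9].reshape(3,3),w[9:])
k=lambda p:(p[0]/1.42-.5,p[1]/1.42-.5)
def ch(n,*q): return fit(n,[(W,X,k(p)) for X,p in zip([(-11,-25,14),(-11,25,14),(64,25,0),(64,-25,0)],q)])
p=ch("chB",(422,193),(489,198),(477,283),(414,280))
ch("chA",(274,234),(335,206),(371,286),(316,307))
fit("handle",[(W,(0,-60,56),k((310,450))),(W,(0,60,56),k((461,407)))])
go(p[0],p[1],60,np.degrees(p[2])+180)
```

```text
chB [ 367.2 -214.6  -20.2] res [[0.6, -0.3], [-0.3, -1.4], [-1.4, 0.8], [0.9, 0.9]]
chA [ 350.9 -326.3    4.4] res [[0.1, -2.7], [-1.2, 0.2], [0.3, 0.8], [0.6, 0.6]]
handle [ 511.5 -315.4    1.3] res [[3.0, -0.7], [-2.7, 0.5]]
at [ 369.3 -265.2  255.9] [179.8   1.9 162.9] gap 50.0 F [-0.6  0.5 -0.1] t 10.7
 after-turn shift [ 19.5  46.8 195.9]  now-frame shift [ 23.5  47.1 195.4] turn [0.0046 0.0332 0.0534]
```

Emit:
servo_tool([
  [50,0,0,0,0.005,0.033,0.053],
  [50,2.7,6.5,26,0,0,0],
  [50,2.7,6.5,26,0,0,0],
  [50,2.7,6.5,26,0,0,0],
  [50,2.7,6.5,26,0,0,0],
  [50,2.7,6.5,26,0,0,0],
  [50,2.7,6.5,26,0,0,0],
  [50,2,6,24,0,0,0],
  [50,0,0,0,0,0,0],
  [50,0,0,0,0,0,0],
])

```text
time: 11.7
tool_pos: [375.9, -203.5, 76.5]
tcp_rot: [-179.9, 0.5, 161.7]
ft_force: [0.3, -0.7, 0.0]
finger_gap: 50.2
```

Run:
```python
from h import *
go(367.2,-214.6,18.5,159.8)
```

```text
at [ 375.9 -203.5   76.5] [-179.9    0.5  161.7] gap 50.2 F [ 0.3 -0.7  0. ] t 11.7
 after-turn shift [  4.3 -13.5  58. ]  now-frame shift [  5.3 -13.2  58. ] turn [-0.002   0.0093  0.0326]
```

Emit:
servo_tool([
  [50,3,-6,6,0,0.009,0.033],
  [50,2,-5,8,0,0,0],
  [50,0,0,8,0,0,0],
  [50,0,0,0,0,0,0],
  [50,0,0,0,0,0,0],
])

```text
time: 12.2
tool_pos: [370.0, -215.3, 57.4]
tcp_rot: [-179.8, 0.4, 159.7]
ft_force: [0.4, -0.2, 0.2]
finger_gap: 50.2
```

Run:
```python
from h import *
go(367.2,-214.6,18.5,159.8)
```

```text
at [ 370.  -215.3   57.4] [-179.8    0.4  159.7] gap 50.2 F [ 0.4 -0.2  0.2] t 12.2
 after-turn shift [ 2.9 -0.3 38.9]  now-frame shift [ 3.1 -0.1 38.9] turn [-0.0043  0.0067 -0.0021]
```

Emit:
servo_tool([
  [50,2,0,9,-0.004,0.006,0],
  [50,0,0,10,0,0,0],
  [50,0,0,10,0,0,0],
  [50,0,0,8,0,0,0],
  [50,0,0,1,0,0,0],
  [50,0,0,0,0,0,0],
  [50,0,0,0,0,0,0],
])

```text
time: 12.9
tool_pos: [367.4, -214.3, 15.4]
tcp_rot: [180.0, -0.1, 159.7]
ft_force: [-0.1, -0.6, -0.5]
finger_gap: 49.8
```

Run:
```python
from h import *
go(367.2,-214.6,18.5,159.8)
```

```text
at [ 367.4 -214.3   15.4] [ 1.800e+02 -1.000e-01  1.597e+02] gap 49.8 F [-0.1 -0.6 -0.5] t 12.9
 after-turn shift [ 0.1 -0.3 -3.1]  now-frame shift [ 0.1 -0.3 -3.1] turn [ 0.0006 -0.0014 -0.0025]
```

Emit:
servo_tool([
  [50,0,0,-3,0,0,0],
  [5,0,0,0,0,0,0],
  [5,0,0,0,0,0,0],
  [5,0,0,0,0,0,0],
  [5,0,0,0,0,0,0],
  [5,0,0,0,0,0,0],
  [5,0,0,0,0,0,0],
  [5,0,0,0,0,0,0],
], force=60)

```text
time: 13.7
tool_pos: [368.3, -215.0, 20.0]
tcp_rot: [-180.0, 0.1, 159.7]
ft_force: [0.1, -0.7, -0.8]
finger_gap: 10.9
```

Emit:
servo_tool([
  [5,0,0,-15,0,0,0],
  [5,0,0,-30,0,0,0],
  [5,0,0,-35,0,0,-0.1],
  [5,0,0,-35,0,0,-0.1],
  [5,0,0,-20,0,0,-0.1],
  [5,0,0,0,0,-0.1,0],
  [5,0,0,0,0,0,0],
])

```text
time: 14.4
tool_pos: [365.3, -212.4, 156.6]
tcp_rot: [179.8, 5.5, 177.6]
ft_force: [-1.1, 0.5, -2.8]
finger_gap: 11.0
```

Run:
```python
from h import *
go(557,209.7,110,178,pitch_tilt=6)
```

```text
at [ 365.3 -212.4  156.6] [179.8   5.5 177.6] gap 11.0 F [-1.1  0.5 -2.8] t 14.4
 after-turn shift [-171.   428.6   64.8]  now-frame shift [-168.6  429.5   64.8] turn [ 0.0036 -0.0094 -0.007 ]
```

Emit:
servo_tool([
  [5,-15.5,39,1,0,0,0],
  [5,-15.5,39,1,0,0,0],
  [5,-15.5,39,1,0,0,0],
  [5,-15.5,39,1,0,0,0],
  [5,-15.5,39,1,0,0,0],
  [5,-15.5,39,1,0,0,0],
  [5,-15.5,39,2,0,0,0],
  [5,-15.5,39,2,0,0,0],
  [5,-15.5,39,2,0,0,0],
  [5,-15.5,39,2,0,0,0],
])

```text
time: 15.4
tool_pos: [543.4, 177.8, 151.1]
tcp_rot: [-179.5, 4.4, 176.4]
ft_force: [1.3, -0.1, -1.1]
finger_gap: 10.7
```

Emit:
servo_tool([
  [5,0,10,0,0,0,0],
  [5,0,0,0,0,0,0],
  [5,0,0,0,0,0,0],
])

```text
time: 15.7
tool_pos: [543.7, 192.9, 146.8]
tcp_rot: [-179.2, 4.0, 176.6]
ft_force: [-0.3, -0.3, -1.7]
finger_gap: 10.7
```

Run:
```python
from h import *
go(557,209.7,65,178,pitch_tilt=6)
```

```text
at [543.7 192.9 146.8] [-179.2    4.   176.6] gap 10.7 F [-0.3 -0.3 -1.7] t 15.7
 after-turn shift [-4.1 17.2 82.7]  now-frame shift [-6.5 18.7 82.2] turn [-0.0159 -0.0346 -0.0234]
```

Emit:
servo_tool([
  [5,0,0,0,-0.016,-0.035,-0.023],
  [5,-1,4,14,0,0,0],
  [5,-1,4,18,0,0,0],
  [5,-1,4,18,0,0,0],
  [5,-1,4,18,0,0,0],
  [5,0,0,10,0,0,0],
  [5,0,0,0,0,0,0],
  [5,0,0,0,0,0,0],
])

```text
time: 16.5
tool_pos: [555.0, 199.7, 62.9]
tcp_rot: [-179.7, 5.7, 177.2]
ft_force: [0.5, -0.2, -1.8]
finger_gap: 10.7
```

Run:
```python
from h import *
go(557,209.7,46,178,pitch_tilt=6)
```

```text
at [555.  199.7  62.9] [-179.7    5.7  177.2] gap 10.7 F [ 0.5 -0.2 -1.8] t 16.5
 after-turn shift [ 0.1 10.1 17. ]  now-frame shift [ 0.2 10.2 16.9] turn [-0.0071 -0.0058 -0.0132]
```

Emit:
servo_tool([
  [5,0,5,3,-0.007,-0.006,-0.013],
  [5,0,5,3,0,0,0],
  [5,0,0,3,0,0,0],
  [5,0,0,3,0,0,0],
  [5,0,0,0,0,0,0],
  [5,0,0,0,0,0,0],
])

```text
time: 17.1
tool_pos: [558.7, 210.8, 53.3]
tcp_rot: [179.9, 6.3, 178.0]
ft_force: [0.4, -0.2, -2.1]
finger_gap: 11.2
```

Run:
```python
from h import *
go(557,209.7,45.2,178,pitch_tilt=6)
```

```text
at [558.7 210.8  53.3] [179.9   6.3 178. ] gap 11.2 F [ 0.4 -0.2 -2.1] t 17.1
 after-turn shift [ 2.5 -1.1  7.9]  now-frame shift [ 2.5 -1.1  7.8] turn [0.0019 0.0052 0.0003]
```

Emit:
servo_tool([
  [5,1,0,4,0,0,0],
  [5,0,0,3,0,0,0],
  [5,0,0,2,0,0,0],
  [5,0,0,0,0,0,0],
  [5,0,0,0,0,0,0],
])

```text
time: 17.6
tool_pos: [559.5, 211.0, 45.9]
tcp_rot: [179.9, 6.4, 178.0]
ft_force: [-0.9, 0.2, -1.2]
finger_gap: 10.9
```

Emit:
servo_tool([
  [35,0,0,0,0,0,0],
  [35,0,0,0,0,0,0],
  [35,0,0,0,0,0,0],
  [35,0,0,-15,0,0,0],
  [35,0,0,-25,0,0,0],
  [35,0,0,-30,0,0.05,0],
  [50,0,0,-30,0,0.055,0],
  [50,0,0,-30,0,0,0],
  [50,0,0,0,0,0,0],
])

```text
time: 18.5
tool_pos: [548.4, 211.0, 185.0]
tcp_rot: [179.8, 0.2, 178.1]
ft_force: [0.2, -0.0, 0.9]
finger_gap: 49.8
```

Emit:
servo_tool([
  [50,13.5,-39,0,0,0,0],
  [50,13.5,-39,0,0,0,0],
  [50,13.5,-39,0,0,0,0],
  [50,13.5,-39,0,0,0,0],
  [50,13.5,-39,0,0,0,0],
  [50,13.5,-39,0,0,0,0],
  [50,13.5,-39,0,0,0,0],
  [50,13.5,-39,0,0,0,0],
  [50,13.5,-39,0,0,0,0],
  [50,13.5,-39,0,0,0,0],
])

```text
time: 19.5
tool_pos: [397.5, -182.3, 189.3]
tcp_rot: [179.9, 1.0, 178.7]
ft_force: [0.3, -0.7, -0.7]
finger_gap: 50.2
```

Emit:
servo_tool([
  [50,13.5,-39,0,0,0,0],
  [50,13.5,-39,0,0,0,0],
  [50,13,-35,0,0,0,-0.055],
  [50,0,0,0,0,0,-0.055],
  [50,0,0,0,0,0,0],
  [50,0,0,0,0,0,0],
])

```text
time: 20.1
tool_pos: [349.1, -303.2, 191.4]
tcp_rot: [-179.7, 1.1, -175.3]
ft_force: [0.1, 0.3, 0.3]
finger_gap: 50.3
```

Run:
```python
from h import *
go(350.9,-326.3,60,184.4)
```

```text
at [ 349.1 -303.2  191.4] [-179.7    1.1 -175.3] gap 50.3 F [0.1 0.3 0.3] t 20.1
 after-turn shift [ -0.  -23.2 131.4]  now-frame shift [  2.6 -22.5 131.5] turn [-0.0049  0.0196  0.0047]
```

Emit:
servo_tool([
  [50,0,0,0,-0.005,0.02,0.005],
  [50,0,-5,20,0,0,0],
  [50,0,-5,24,0,0,0],
  [50,0,-5,24,0,0,0],
  [50,0,-5,24,0,0,0],
  [50,0,0,20,0,0,0],
  [50,0,0,10,0,0,0],
  [50,0,0,0,0,0,0],
  [50,0,0,0,0,0,0],
])

```text
time: 21.0
tool_pos: [356.2, -318.6, 68.4]
tcp_rot: [-179.9, -0.2, -175.4]
ft_force: [0.7, -0.4, 0.5]
finger_gap: 50.1
```

Run:
```python
from h import *
go(350.9,-326.3,19,185)
C,i=look()
np.save("w4.npy",np.r_[C[1].ravel(),C[2]])
crop(i,0,0,560,420,1.42,"w4",20)
```

```text
at [ 356.2 -318.6   68.4] [-179.9   -0.2 -175.4] gap 50.1 F [ 0.7 -0.4  0.5] t 21.0
 after-turn shift [ 6.  -7.2 49.4]  now-frame shift [ 5.7 -7.1 49.4] turn [-0.002  -0.0035 -0.0076]
```

View pics/w4.png

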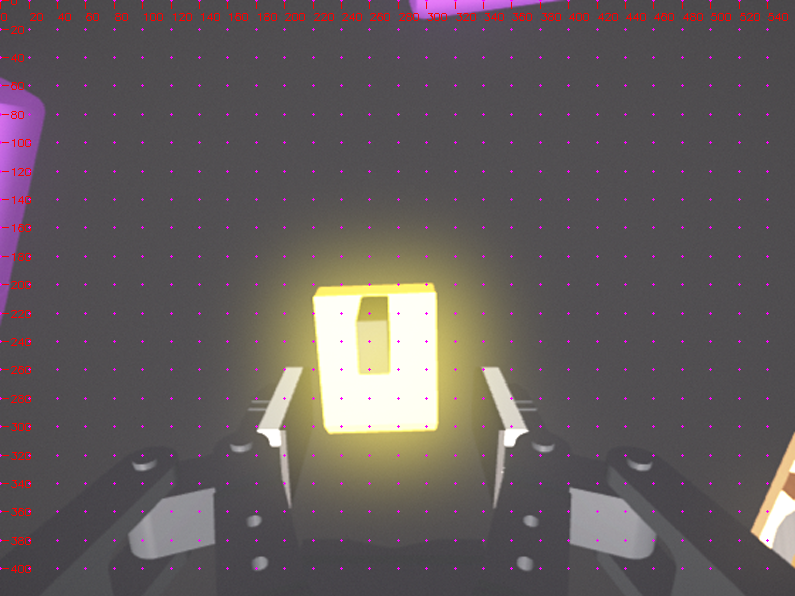

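Run:
```python
from fit import *
w=np.load("w4.npy"); W=(camera_params("wrist"),w[:9].reshape(3,3),w[9:])
k=lambda p:(p[0]/1.42-.5,p[1]/1.42-.5)
fit("chA",[(W,X,k(p)) for X,p in zip([(-11,-25,14),(-11,25,14),(64,25,0),(64,-25,0),(0,0,44)],[(314,296),(436,291),(436,430),(328,433),(373,347)])])
print(ray(W,k((373,347)),44))
```

```text
chA [ 352.1 -326.3    6.5] res [[0.3, -0.7], [-0.6, 0.1], [-1.3, 0.7], [2.2, 0.7], [0.1, -0.5]]
[[ 352.35101527 -326.36436811   44.        ]]
```

Emit:
servo_tool([
  [50,2.5,-4,6,0,0,-0.033],
  [50,2,-3.5,8,0,0,0],
  [50,0,0,9,0,0,0],
  [50,0,0,9,0,0,0],
  [50,0,0,8,0,0,0],
  [50,0,0,4,0,0,0],
  [50,0,0,0,0,0,0],
  [50,0,0,0,0,0,0],
])

```text
time: 21.85
tool_pos: [354.7, -328.8, 25.6]
tcp_rot: [-179.6, 0.0, -173.6]
ft_force: [-0.6, 0.2, 0.4]
finger_gap: 49.8
```

Run:
```python
from h import *
go(352.2,-326.3,19,186.5)
```

```text
at [ 354.7 -328.8   25.6] [-179.6    0.  -173.6] gap 49.8 F [-0.6  0.2  0.4] t 21.9
 after-turn shift [2.2 2.8 6.6]  now-frame shift [2.2 2.8 6.6] turn [-0.0072  0.0002 -0.0026]
```

Emit:
servo_tool([
  [50,2,2.5,4,-0.007,0,0],
  [50,0,0,2.5,0,0,0],
  [50,0,0,0,0,0,0],
  [5,0,0,0,0,0,0],
  [5,0,0,0,0,0,0],
  [5,0,0,0,0,0,0],
  [5,0,0,0,0,0,0],
  [5,0,0,0,0,0,0],
  [5,0,0,0,0,0,0],
], force=60)

```text
time: 22.75
tool_pos: [352.8, -326.9, 19.5]
tcp_rot: [-180.0, 0.1, -173.7]
ft_force: [1.1, 0.3, 0.2]
finger_gap: 11.2
```

Emit:
servo_tool([
  [5,0,0,-15,0,0,0],
  [5,0,0,-30,0,0,0],
  [5,0,0,-35,0,0,0.07],
  [5,0,0,-35,0,0,0.07],
  [5,0,0,-10,0,0,0],
  [5,0,0,0,0,-0.1,0],
  [5,0,0,0,0,0,0],
  [5,0,0,0,0,0,0],
])

```text
time: 23.55
tool_pos: [350.1, -324.0, 144.1]
tcp_rot: [179.7, 5.5, 178.2]
ft_force: [-0.5, -1.0, -2.2]
finger_gap: 10.9
```

Run:
```python
from h import *
go(552.5,84.8,130,178,pitch_tilt=6)
```

```text
at [ 350.1 -324.   144.1] [179.7   5.5 178.2] gap 10.9 F [-0.5 -1.  -2.2] t 23.6
 after-turn shift [-185.5  415.7   33.7]  now-frame shift [-187.5  414.7   34.3] turn [ 0.0056 -0.009   0.004 ]
```

Emit:
servo_tool([
  [5,-17,39,1,0,0,0],
  [5,-17,39,1,0,0,0],
  [5,-17,39,1,0,0,0],
  [5,-17,39,1,0,0,0],
  [5,-17,39,1,0,0,0],
  [5,-17,39,1,0,0,0],
  [5,-17,39,1,0,0,0],
  [5,-17,39,1,0,0,0],
  [5,-17,39,1,0,0,0],
  [5,-17,39,1,0,0,0],
])

```text
time: 24.55
tool_pos: [532.8, 72.0, 139.9]
tcp_rot: [-179.9, 3.9, 178.0]
ft_force: [-0.3, -0.4, -1.5]
finger_gap: 11.0
```

Emit:
servo_tool([
  [5,-10,15,0,0,0,0],
  [5,0,0,0,0,0,0],
  [5,0,0,0,0,0,0],
])

```text
time: 24.85
tool_pos: [543.1, 93.7, 136.3]
tcp_rot: [-179.7, 3.4, 178.6]
ft_force: [0.1, 0.2, -2.8]
finger_gap: 10.7
```

Run:
```python
from h import *
go(552.5,84.8,65,178,pitch_tilt=6)
```

```text
at [543.1  93.7 136.3] [-179.7    3.4  178.6] gap 10.7 F [ 0.1  0.2 -2.8] t 24.9
 after-turn shift [-2.2 -8.5 71.9]  now-frame shift [-5.3 -8.2 71.8] turn [-0.005  -0.0446  0.0105]
```

Emit:
servo_tool([
  [5,0,0,0,-0.005,-0.045,0.01],
  [5,0,0,0,0,0,0],
  [5,0,-4,14,0,0,0],
  [5,0,-4,18,0,0,0],
  [5,0,0,18,0,0,0],
  [5,0,0,15,0,0,0],
  [5,0,0,0,0,0,0],
  [5,0,0,0,0,0,0],
])

```text
time: 25.65
tool_pos: [546.0, 77.4, 63.2]
tcp_rot: [-179.7, 5.4, 177.8]
ft_force: [-0.9, 0.7, -1.9]
finger_gap: 10.9
```

Run:
```python
from h import *
go(552.5,84.8,50,178,pitch_tilt=6)
```

```text
at [546.   77.4  63.2] [-179.7    5.4  177.8] gap 10.9 F [-0.9  0.7 -1.9] t 25.6
 after-turn shift [-4.8  7.6 13.8]  now-frame shift [-4.9  7.7 13.7] turn [-0.0059 -0.0107 -0.0038]
```

Emit:
servo_tool([
  [5,-2.5,4,3,-0.006,-0.01,-0.004],
  [5,-2,3.5,3,0,0,0],
  [5,0,0,3,0,0,0],
  [5,0,0,3,0,0,0],
  [5,0,0,0,0,0,0],
  [5,0,0,0,0,0,0],
])

```text
time: 26.25
tool_pos: [554.2, 85.1, 53.3]
tcp_rot: [180.0, 6.2, 178.0]
ft_force: [0.5, 0.4, -1.3]
finger_gap: 10.9
```

Run:
```python
from h import *
go(552.5,84.8,44.7,178,pitch_tilt=6)
```

```text
at [554.2  85.1  53.3] [180.    6.2 178. ] gap 10.9 F [ 0.5  0.4 -1.3] t 26.2
 after-turn shift [ 2.6 -0.3  8.4]  now-frame shift [ 2.7 -0.3  8.4] turn [0.0007 0.0035 0.0005]
```

Emit:
servo_tool([
  [5,1.5,0,4,0,0,0],
  [5,0,0,3,0,0,0],
  [5,0,0,2,0,0,0],
  [5,0,0,0,0,0,0],
  [5,0,0,0,0,0,0],
])

```text
time: 26.75
tool_pos: [554.3, 85.2, 45.0]
tcp_rot: [180.0, 6.3, 178.0]
ft_force: [-0.2, -0.2, -0.8]
finger_gap: 10.6
```

Emit:
servo_tool([
  [35,0,0,0,0,0,0],
  [35,0,0,0,0,0,0],
  [35,0,0,0,0,0,0],
  [35,0,0,-15,0,0,0],
  [35,0,0,-25,0,0,0],
  [35,0,0,-30,0,0.05,0],
  [35,0,0,-30,0,0.055,0],
  [35,0,0,-40,0,0,0],
  [35,0,0,-40,0,0,0],
  [35,0,0,-20,0,0,0],
])

```text
time: 27.75
tool_pos: [541.1, 85.2, 254.5]
tcp_rot: [180.0, -0.2, 178.1]
ft_force: [1.0, -0.8, 0.4]
finger_gap: 35.2
```

Emit:
servo_tool([
  [35,10,40,0,0,0,0],
  [35,10,40,0,0,0,0],
  [35,10,30,0,0,0,0],
  [35,0,0,0,0,0,0],
  [35,0,0,0,0,0,0],
  [35,0,0,0,0,0,0],
])

```text
time: 28.35
tool_pos: [517.5, 198.8, 269.7]
tcp_rot: [179.8, 0.9, 177.9]
ft_force: [-0.3, 0.2, 1.1]
finger_gap: 34.7
```

Run:
```python
from h import *
go(500,210,280,178)
C,i=look()
np.save("w5.npy",np.r_[C[1].ravel(),C[2]])
crop(i,0,0,560,420,1.42,"w5",20)
```

```text
at [517.5 198.8 269.7] [179.8   0.9 177.9] gap 34.7 F [-0.3  0.2  1.1] t 28.4
 after-turn shift [ 17.9  10.6 -10.3]  now-frame shift [ 17.7  10.6 -10.6] turn [ 0.0043  0.0149 -0.0017]
```

View pics/w5.png

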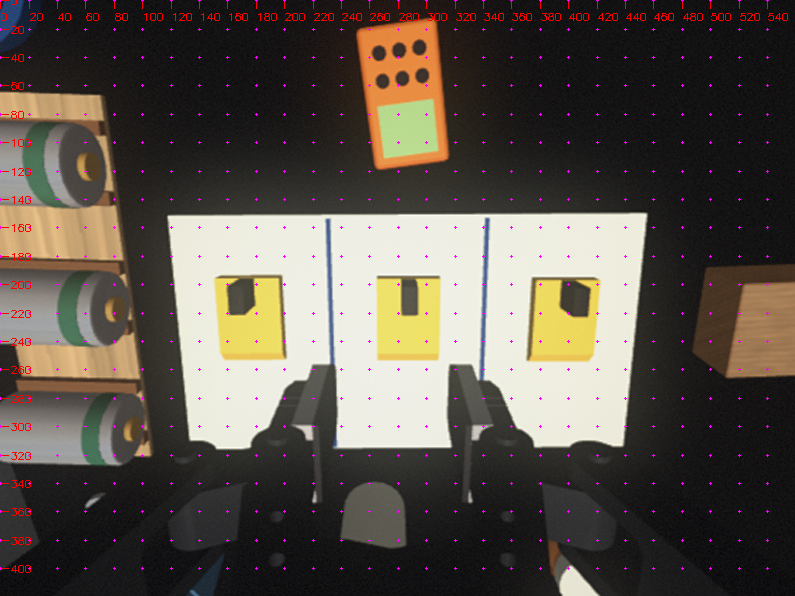

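Run:
```python
from fit import *
w=np.load("w5.npy"); W=(camera_params("wrist"),w[:9].reshape(3,3),w[9:])
k=lambda p:(p[0]/1.42-.5,p[1]/1.42-.5)
bx,by=602.5,208.1; u=np.array([np.cos(np.radians(-2)),np.sin(np.radians(-2))]); v=np.array([-u[1],u[0]])
def onb(px,h):
    z=np.array([30.+h])
    for _ in range(6):
        X=ray(W,k(px),z)[0]; lx=(X[:2]-[bx,by])@u; z=np.array([30+.105*lx+h])
    return lx,(X[:2]-[bx,by])@v
t={}
for n,T,B in [("A",[(222,359),(286,358)],[(216,276),(283,275)]),("B",[(377,360),(439,360)],[(377,276),(440,276)]),("C",[(528,360),(593,361)],[(532,278),(599,279)])]:
    a=np.mean([onb(p,0) for p in T],0); b=np.mean([onb(p,14) for p in B],0)
    print(n,"toe",a.round(1),"back",b.round(1),"rib est from toe",round(a[0]-64*.9945,1),"from back",round(b[0]+11*.9945+1.5,1))
for n,p in [("A",(554.3,85.2)),("B",(559.5,211)),("C",(564.5,335.2))]:
    l=np.array(p)-[bx,by]; print(n,"tcp local",(l@u).round(1),(l@v).round(1))
for q in [(168,216),(646,213),(328,215),(487,214)]: print(np.round(onb(q,0),1))
```

```text
A toe [  17.5 -127. ] back [ -56.2 -122.4] rib est from toe -46.2 from back -43.8
B toe [19.2  1.4] back [-55.5   0.9] rib est from toe -44.4 from back -43.1
C toe [ 20.1 128.9] back [-53.2 123.2] rib est from toe -43.5 from back -40.8
A tcp local -43.9 -124.5
B tcp local -43.1 1.4
C tcp local -42.4 125.7
[ -99.5 -187.2]
[-101.1  187.7]
[-100.   -61.9]
[-100.5   62.8]
```

Run:
```python
from fit import *
w=np.load("w5.npy"); W=(camera_params("wrist"),w[:9].reshape(3,3),w[9:])
k=lambda p:(p[0]/1.42-.5,p[1]/1.42-.5)
a=np.radians(85.8); ax=np.array([np.cos(a),np.sin(a),0])
for n,c in [("R",(82,165)),("M",(111,307)),("L",(127,430))]:
    p=ray(W,k(c),36)[0]; print(n,"cap",p.round(1),"mid",(p-50*ax).round(1))
```

```text
R cap [454.9 -23.9  36. ] mid [451.2 -73.8  36. ]
M cap [564.4 -26.   36. ] mid [560.7 -75.9  36. ]
L cap [677.1 -36.1  36. ] mid [673.4 -86.   36. ]
```

Emit:
servo_tool([
  [85,0,0,0,0,0,0.14],
  [85,0,0,0,0,0,0.145],
  [85,0,0,0,0,0,0.145],
  [85,0,0,0,0,0,0.145],
  [85,0,0,0,0,0,0.145],
  [85,0,0,0,0,0,0.145],
  [85,0,0,0,0,0,0.145],
  [85,0,0,0,0,0,0.145],
  [85,0,0,0,0,0,0.145],
  [85,0,0,0,0,0,0.145],
])

```text
time: 29.4
tool_pos: [520.2, 186.1, 269.1]
tcp_rot: [179.3, 0.0, 92.2]
ft_force: [-0.3, -0.2, -0.8]
finger_gap: 84.8
```

Emit:
servo_tool([
  [85,0,0,0,0,0,0.1],
  [85,0,0,0,0,0,0],
  [85,0,0,0,0,0,0],
])

```text
time: 29.7
tool_pos: [520.8, 182.7, 268.8]
tcp_rot: [179.3, 0.0, 86.0]
ft_force: [-0.5, -0.4, -0.4]
finger_gap: 85.2
```

Run:
```python
from h import *
go(453,-73,150,85.8)
```

```text
at [520.8 182.7 268.8] [179.3   0.   86. ] gap 85.2 F [-0.5 -0.4 -0.4] t 29.7
 after-turn shift [-260.   -48.9  118.8]  now-frame shift [-259.8  -51.   118.2] turn [0.0114 0.0001 0.003 ]
```

Emit:
servo_tool([
  [85,0,0,0,0.011,0,0.003],
  [85,-36,-7,10,0,0,0],
  [85,-36,-7,15,0,0,0],
  [85,-36,-7,15,0,0,0],
  [85,-36,-7,15,0,0,0],
  [85,-36,-7,15,0,0,0],
  [85,-36,-7,15,0,0,0],
  [85,-34,-6,15,0,0,0],
  [85,0,0,0,0,0,0],
  [85,0,0,0,0,0,0],
])

```text
time: 30.7
tool_pos: [454.7, -72.9, 165.9]
tcp_rot: [-179.9, -0.1, 86.9]
ft_force: [0.0, 0.4, 0.6]
finger_gap: 85.0
```

Run:
```python
from h import *
go(452.5,-73.5,80,85.8)
```

```text
at [454.7 -72.9 165.9] [-1.799e+02 -1.000e-01  8.690e+01] gap 85.0 F [0.  0.4 0.6] t 30.7
 after-turn shift [-0.7 -2.1 85.9]  now-frame shift [-0.9 -2.1 85.9] turn [-0.0013 -0.0026  0.0193]
```

Emit:
servo_tool([
  [85,0,-1.5,15,0,-0.002,0.019],
  [85,0,0,20,0,0,0],
  [85,0,0,20,0,0,0],
  [85,0,0,20,0,0,0],
  [85,0,0,10,0,0,0],
  [85,0,0,0,0,0,0],
  [85,0,0,0,0,0,0],
])

```text
time: 31.4
tool_pos: [455.9, -66.9, 77.6]
tcp_rot: [179.9, -0.1, 86.1]
ft_force: [0.1, 0.8, 0.7]
finger_gap: 85.1
```

Run:
```python
from h import *
go(452.5,-73.5,20,85.8)
```

```text
at [455.9 -66.9  77.6] [ 1.799e+02 -1.000e-01  8.610e+01] gap 85.1 F [0.1 0.8 0.7] t 31.4
 after-turn shift [-6.8 -2.9 57.6]  now-frame shift [-6.9 -3.1 57.6] turn [ 0.0021 -0.0012  0.006 ]
```

Emit:
servo_tool([
  [85,-3.5,-1.5,0,0,0,0],
  [85,-3,-1.5,5,0,0,0],
  [85,0,0,10,0,0,0],
  [85,0,0,12,0,0,0],
  [85,0,0,12,0,0,0],
  [85,0,0,12,0,0,0],
  [85,0,0,6,0,0,0],
  [85,0,0,0,0,0,0],
  [85,0,0,0,0,0,0],
])

```text
time: 32.3
tool_pos: [453.7, -74.0, 17.3]
tcp_rot: [179.7, -0.0, 86.1]
ft_force: [0.5, -0.1, 0.6]
finger_gap: 85.2
```

Run:
```python
from h import *
go(452.5,-73.5,20,85.8)
```

```text
at [453.7 -74.   17.3] [179.7  -0.   86.1] gap 85.2 F [ 0.5 -0.1  0.6] t 32.3
 after-turn shift [ 0.4 -1.2 -2.7]  now-frame shift [ 0.4 -1.2 -2.8] turn [ 0.0048 -0.0007  0.0058]
```

Emit:
servo_tool([
  [85,0,-1,-3,0.004,0,0.005],
  [55,0,0,0,0,0,0],
  [55,0,0,0,0,0,0],
  [55,0,0,0,0,0,0],
  [55,0,0,0,0,0,0],
  [55,0,0,0,0,0,0],
  [55,0,0,0,0,0,0],
], force=60)

```text
time: 33.0
tool_pos: [453.6, -74.1, 22.1]
tcp_rot: [179.8, -0.0, 85.8]
ft_force: [-0.4, -0.2, -1.1]
finger_gap: 58.2
```

Emit:
servo_tool([
  [55,0,0,-10,0,0,0],
  [55,0,0,-15,0,0,0],
  [55,0,0,-25,0,0,0],
  [55,0,0,-25,0,0,0],
  [55,0,0,-20,0,0,0],
  [55,0,0,0,0,0,0],
  [55,0,0,0,0,0,0],
])

```text
time: 33.7
tool_pos: [450.3, -73.2, 120.2]
tcp_rot: [-179.8, -0.1, 85.8]
ft_force: [-0.4, -0.4, -4.2]
finger_gap: 58.3
```

Run:
```python
from h import *
go(629,82,115,88)
```

```text
at [450.3 -73.2 120.2] [-1.798e+02 -1.000e-01  8.580e+01] gap 58.3 F [-0.4 -0.4 -4.2] t 33.7
 after-turn shift [161.4 173.2   5.2]  now-frame shift [167.8 167.    4.9] turn [-0.0033 -0.0015 -0.0378]
```

Emit:
servo_tool([
  [55,0,0,0,-0.003,0,-0.038],
  [55,20,20,0,0,0,0],
  [55,24,24,0,0,0,0],
  [55,24,24,0,0,0,0],
  [55,24,24,0,0,0,0],
  [55,24,24,0,0,0,0],
  [55,24,24,0,0,0,0],
  [55,17,20,0,0,0,0],
  [55,0,0,0,0,0,0],
  [55,0,0,0,0,0,0],
])

```text
time: 34.7
tool_pos: [611.3, 84.5, 99.6]
tcp_rot: [-178.6, -0.0, 88.0]
ft_force: [0.2, -0.5, -4.2]
finger_gap: 57.9
```

Run:
```python
from h import *
go(630,82,75,88)
```

```text
at [611.3  84.5  99.6] [-178.6   -0.    88. ] gap 57.9 F [ 0.2 -0.5 -4.2] t 34.7
 after-turn shift [-1.9 18.8 24.6]  now-frame shift [-1.9 19.4 24.2] turn [-0.0249 -0.0008 -0.0003]
```

Emit:
servo_tool([
  [55,0,5,0,-0.025,0,0],
  [55,-1,7,3,0,0,0],
  [55,-1,7,5,0,0,0],
  [55,0,0,8,0,0,0],
  [55,0,0,0,0,0,0],
  [55,0,0,0,0,0,0],
])

```text
time: 35.3
tool_pos: [628.7, 78.8, 79.3]
tcp_rot: [-179.9, 0.0, 87.8]
ft_force: [0.0, -0.6, -3.0]
finger_gap: 58.2
```

Run:
```python
from h import *
go(630,82,55,88)
```

```text
at [628.7  78.8  79.3] [-179.9    0.    87.8] gap 58.2 F [ 0.  -0.6 -3. ] t 35.3
 after-turn shift [ 3.3  1.2 24.3]  now-frame shift [ 3.3  1.2 24.3] turn [-0.0023  0.0002 -0.0033]
```

Emit:
servo_tool([
  [55,1.5,1,5,-0.002,0,-0.003],
  [55,1.5,0,6,0,0,0],
  [55,0,0,6,0,0,0],
  [55,0,0,5,0,0,0],
  [55,0,0,0,0,0,0],
  [55,0,0,0,0,0,0],
])

```text
time: 35.9
tool_pos: [629.5, 82.2, 55.2]
tcp_rot: [-180.0, 0.0, 88.0]
ft_force: [-0.2, -0.9, -4.0]
finger_gap: 57.7
```

Run:
```python
from h import *
go(629,82,50,88)
```

```text
at [629.5  82.2  55.2] [-180.    0.   88.] gap 57.7 F [-0.2 -0.9 -4. ] t 35.9
 after-turn shift [-0.2 -0.5  5.2]  now-frame shift [-0.2 -0.5  5.2] turn [-0.0006  0.0002  0.0002]
```

Contact expected near z≈49–50; lower in small steps watching force.

Emit:
servo_tool([
  [55,0,0,3,0,0,0],
  [55,0,0,2,0,0,0],
  [55,0,0,0,0,0,0],
  [55,0,0,0,0,0,0],
])

```text
time: 36.3
tool_pos: [629.9, 82.2, 50.3]
tcp_rot: [180.0, 0.0, 88.0]
ft_force: [1.1, -0.7, -2.9]
finger_gap: 57.9
```

Emit:
servo_tool([
  [55,0,0,1.5,0,0,0],
  [55,0,0,0,0,0,0],
  [55,0,0,0,0,0,0],
])

```text
time: 36.6
tool_pos: [630.6, 82.1, 50.0]
tcp_rot: [179.9, 0.0, 88.0]
ft_force: [0.4, 0.2, -3.6]
finger_gap: 58.3
```

Emit:
servo_tool([
  [55,0,-2,1,0,0,0],
  [55,0,0,0.5,0,0,0],
  [55,0,0,0,0,0,0],
  [55,0,0,0,0,0,0],
])

```text
time: 37.0
tool_pos: [629.5, 82.2, 49.6]
tcp_rot: [179.7, -0.0, 88.0]
ft_force: [-0.7, 0.3, -2.4]
finger_gap: 58.0
```

Emit:
servo_tool([
  [55,0,0,2,0,0,0],
  [55,0,0,0,0,0,0],
  [55,0,0,0,0,0,0],
])

```text
time: 37.3
tool_pos: [629.6, 82.2, 49.7]
tcp_rot: [179.8, -0.0, 88.0]
ft_force: [0.1, 0.2, -3.7]
finger_gap: 58.3
```

Emit:
servo_tool([
  [55,0,-1,2,0,0,0],
  [55,0,0,2,0,0,0],
  [55,0,0,0,0,0,0],
])

```text
time: 37.6
tool_pos: [629.7, 82.3, 49.8]
tcp_rot: [179.6, 0.0, 88.0]
ft_force: [-0.4, 0.1, -4.1]
finger_gap: 58.3
```

Emit:
servo_tool([
  [55,0,0,2,0,0,0],
  [55,0,0,1,0,0,0],
  [55,0,0,0,0,0,0],
])

```text
time: 37.9
tool_pos: [629.9, 82.2, 49.6]
tcp_rot: [179.6, 0.0, 88.0]
ft_force: [0.5, -0.7, -3.1]
finger_gap: 58.5
```

Emit:
servo_tool([
  [60,0,0,0,0,0,0],
  [62,0,0,0,0,0,0],
  [66,0,0,0,0,0,0],
  [70,0,0,0,0,0,0],
  [72,0,0,0,0,0,0],
  [72,0,0,0,0,0,0],
  [72,0,0,0,0,0,0],
  [72,0,0,0,0,0,0],
])

```text
time: 38.7
tool_pos: [630.7, 82.3, 48.9]
tcp_rot: [179.5, -0.0, 88.0]
ft_force: [0.4, -0.0, -0.1]
finger_gap: 71.8
```

Emit:
servo_tool([
  [72,0,0,-5,0,0,0],
  [72,0,0,-8,0,0,0],
  [72,0,0,-12,0,0,0],
  [72,0,0,-20,0,0,0],
  [72,0,0,-30,0,0,0],
  [72,0,0,-30,0,0,0],
  [72,0,0,-30,0,0,0],
  [72,0,0,0,0,0,0],
  [72,0,0,0,0,0,0],
])

```text
time: 39.6
tool_pos: [630.1, 82.4, 196.9]
tcp_rot: [179.3, -0.0, 88.0]
ft_force: [-0.0, -0.9, -1.0]
finger_gap: 71.9
```

Run:
```python
from h import *
go(562,-76.5,150,85.8)
i=snapshot("scene"); a=cv2.resize(i[215:420,175:400],None,fx=1.75,fy=1.75,interpolation=cv2.INTER_CUBIC)
j=snapshot("side"); b=cv2.resize(j[100:305,150:375],None,fx=1.75,fy=1.75,interpolation=cv2.INTER_CUBIC)
cv2.imwrite("pics/p1.png",np.hstack([a,b]))
```

```text
at [630.1  82.4 196.9] [179.3  -0.   88. ] gap 71.9 F [-0.  -0.9 -1. ] t 39.6
 after-turn shift [-163.5  -56.3   46.9]  now-frame shift [-161.2  -63.2   46.1] turn [ 0.0127 -0.0007  0.0388]
```

View pics/p1.png

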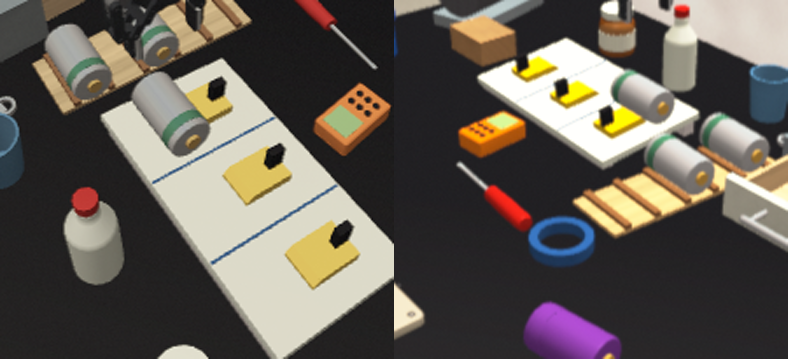

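Emit:
servo_tool([
  [85,0,0,0,0.012,0,0.038],
  [85,-30,-10,5,0,0,0],
  [85,-32,-11,8,0,0,0],
  [85,-32,-11,8,0,0,0],
  [85,-32,-11,8,0,0,0],
  [85,-32,-11,8,0,0,0],
  [85,0,0,0,0,0,0],
  [85,0,0,0,0,0,0],
])

```text
time: 40.5
tool_pos: [556.0, -74.3, 147.3]
tcp_rot: [-179.0, -0.1, 85.9]
ft_force: [0.0, 0.5, 0.8]
finger_gap: 85.3
```

Run:
```python
from h import *
go(562,-76.5,80,85.8)
```

```text
at [556.  -74.3 147.3] [-1.79e+02 -1.00e-01  8.59e+01] gap 85.3 F [0.  0.5 0.8] t 40.5
 after-turn shift [-1.8  6.2 67.3]  now-frame shift [-1.9  7.3 67.2] turn [-0.0167 -0.0024  0.0014]
```

Emit:
servo_tool([
  [85,0,3,0,-0.017,-0.002,0],
  [85,-1,3,10,0,0,0],
  [85,0,0,15,0,0,0],
  [85,0,0,15,0,0,0],
  [85,0,0,15,0,0,0],
  [85,0,0,8,0,0,0],
  [85,0,0,0,0,0,0],
  [85,0,0,0,0,0,0],
])

```text
time: 41.3
tool_pos: [562.0, -70.8, 75.5]
tcp_rot: [-179.8, -0.1, 86.2]
ft_force: [-0.1, 0.0, 0.8]
finger_gap: 84.9
```

Run:
```python
from h import *
go(562,-76.5,22,85.8)
```

```text
at [562.  -70.8  75.5] [-1.798e+02 -1.000e-01  8.620e+01] gap 84.9 F [-0.1  0.   0.8] t 41.3
 after-turn shift [-5.7  0.4 53.5]  now-frame shift [-5.8  0.5 53.5] turn [-0.0026 -0.0019  0.0069]
```

Emit:
servo_tool([
  [85,-3,0,0,0,0,0.006],
  [85,-2,0,5,0,0,0],
  [85,0,0,10,0,0,0],
  [85,0,0,12,0,0,0],
  [85,0,0,12,0,0,0],
  [85,0,0,9,0,0,0],
  [85,0,0,3,0,0,0],
  [85,0,0,0,0,0,0],
  [85,0,0,0,0,0,0],
])

```text
time: 42.2
tool_pos: [562.1, -76.5, 20.8]
tcp_rot: [-179.9, -0.1, 85.8]
ft_force: [0.5, 0.3, 0.1]
finger_gap: 85.2
```

Run:
```python
from h import *
go(562,-76.5,22,85.8)
```

```text
at [562.1 -76.5  20.8] [-1.799e+02 -1.000e-01  8.580e+01] gap 85.2 F [0.5 0.3 0.1] t 42.2
 after-turn shift [-0.  -0.1 -1.2]  now-frame shift [-0.  -0.1 -1.2] turn [-0.0014 -0.0017  0.0001]
```

Emit:
servo_tool([
  [55,0,0,-1,0,0,0],
  [55,0,0,0,0,0,0],
  [55,0,0,0,0,0,0],
  [55,0,0,0,0,0,0],
  [55,0,0,0,0,0,0],
  [55,0,0,0,0,0,0],
  [55,0,0,0,0,0,0],
], force=60)

```text
time: 42.9
tool_pos: [563.2, -76.6, 23.2]
tcp_rot: [179.9, -0.1, 85.8]
ft_force: [-0.0, -1.0, -1.6]
finger_gap: 58.4
```

Emit:
servo_tool([
  [55,0,0,-10,0,0,0],
  [55,0,0,-20,0,0,0],
  [55,0,0,-30,0,0,0],
  [55,0,0,-35,0,0,0],
  [55,0,0,-35,0,0,0],
  [55,0,0,-25,0,0,0],
  [55,0,0,0,0,0,-0.038],
  [55,0,0,0,0,0,0],
  [55,0,0,0,0,0,0],
])

```text
time: 43.8
tool_pos: [557.2, -75.5, 182.3]
tcp_rot: [-179.3, -0.2, 88.0]
ft_force: [-0.8, 0.9, -7.1]
finger_gap: 58.0
```

Run:
```python
from h import *
go(635,208,160,88)
```

```text
at [557.2 -75.5 182.3] [-179.3   -0.2   88. ] gap 58.0 F [-0.8  0.9 -7.1] t 43.8
 after-turn shift [286.   67.8  22.3]  now-frame shift [285.9  68.1  22.5] turn [-0.0121 -0.0037 -0.0001]
```

Emit:
servo_tool([
  [55,30,6,0,-0.012,-0.003,0],
  [55,34,8,0,0,0,0],
  [55,34,8,0,0,0,0],
  [55,34,8,0,0,0,0],
  [55,34,8,0,0,0,0],
  [55,34,8,0,0,0,0],
  [55,34,8,0,0,0,0],
  [55,34,8,0,0,0,0],
  [55,0,0,0,0,0,0],
  [55,0,0,0,0,0,0],
])

```text
time: 44.8
tool_pos: [623.3, 198.6, 167.3]
tcp_rot: [-178.6, 0.2, 87.3]
ft_force: [1.0, -0.2, -5.4]
finger_gap: 58.5
```

Run:
```python
from h import *
go(635,208,85,88)
```

```text
at [623.3 198.6 167.3] [-178.6    0.2   87.3] gap 58.5 F [ 1.  -0.2 -5.4] t 44.8
 after-turn shift [ 9.8 11.3 82.3]  now-frame shift [10.3 13.2 81.9] turn [-0.0242  0.0036 -0.0125]
```

Emit:
servo_tool([
  [55,0,0,0,-0.024,0.003,-0.012],
  [55,4,4,8,0,0,0],
  [55,4,4,16,0,0,0],
  [55,2,3,18,0,0,0],
  [55,0,0,18,0,0,0],
  [55,0,0,15,0,0,0],
  [55,0,0,0,0,0,0],
  [55,0,0,0,0,0,0],
])

```text
time: 45.6
tool_pos: [632.7, 204.0, 80.4]
tcp_rot: [-179.7, 0.2, 87.7]
ft_force: [-0.5, 0.7, -5.7]
finger_gap: 58.0
```

Run:
```python
from h import *
go(634.5,208,58,88)
```

```text
at [632.7 204.   80.4] [-179.7    0.2   87.7] gap 58.0 F [-0.5  0.7 -5.7] t 45.6
 after-turn shift [ 4.   1.7 22.4]  now-frame shift [ 4.1  1.8 22.3] turn [-0.0059  0.0032 -0.0051]
```

Emit:
servo_tool([
  [55,2,1,4,-0.006,0.003,-0.005],
  [55,2,0,6,0,0,0],
  [55,0,0,6,0,0,0],
  [55,0,0,5,0,0,0],
  [55,0,0,0,0,0,0],
  [55,0,0,0,0,0,0],
])

```text
time: 46.2
tool_pos: [635.7, 208.8, 60.3]
tcp_rot: [179.7, -0.1, 88.0]
ft_force: [-0.1, 0.1, -6.2]
finger_gap: 58.0
```

Run:
```python
from h import *
go(634,208,51,88)
```

```text
at [635.7 208.8  60.3] [ 1.797e+02 -1.000e-01  8.800e+01] gap 58.0 F [-0.1  0.1 -6.2] t 46.2
 after-turn shift [-0.9 -1.7  9.3]  now-frame shift [-0.9 -1.7  9.3] turn [ 0.0047 -0.0012  0.0003]
```

Emit:
servo_tool([
  [55,-0.5,-1,3,0.004,0,0],
  [55,0,0,3,0,0,0],
  [55,0,0,2,0,0,0],
  [55,0,0,0,0,0,0],
  [55,0,0,0,0,0,0],
])

```text
time: 46.7
tool_pos: [635.1, 208.3, 52.3]
tcp_rot: [179.9, -0.1, 88.0]
ft_force: [0.3, -1.1, -6.8]
finger_gap: 58.0
```

Emit:
servo_tool([
  [55,0,-1,1.5,0,0,0],
  [55,0,0,1.5,0,0,0],
  [55,0,0,0,0,0,0],
  [55,0,0,0,0,0,0],
])

```text
time: 47.1
tool_pos: [635.2, 208.5, 51.0]
tcp_rot: [179.8, -0.1, 88.0]
ft_force: [0.1, 1.2, -5.6]
finger_gap: 57.9
```

Emit:
servo_tool([
  [55,0,-2,1,0,0,0],
  [55,0,0,1,0,0,0],
  [55,0,0,1,0,0,0],
  [55,0,0,0,0,0,0],
  [55,0,0,0,0,0,0],
])

```text
time: 47.6
tool_pos: [634.4, 208.7, 50.7]
tcp_rot: [179.6, -0.1, 88.0]
ft_force: [-0.4, -1.2, -2.6]
finger_gap: 57.9
```

Emit:
servo_tool([
  [60,0,0,0,0,0,0],
  [62,0,0,0,0,0,0],
  [66,0,0,0,0,0,0],
  [70,0,0,0,0,0,0],
  [72,0,0,0,0,0,0],
  [72,0,0,0,0,0,0],
  [72,0,0,0,0,0,0],
  [72,0,0,0,0,0,0],
])

```text
time: 48.4
tool_pos: [635.6, 209.4, 52.1]
tcp_rot: [179.4, -0.2, 88.0]
ft_force: [0.9, 0.1, 0.1]
finger_gap: 71.6
```

Emit:
servo_tool([
  [72,0,0,-5,0,0,0],
  [72,0,0,-8,0,0,0],
  [72,0,0,-12,0,0,0],
  [72,0,0,-20,0,0,0],
  [72,0,0,-30,0,0,0],
  [72,0,0,-30,0,0,0],
  [72,0,0,-30,0,0,0],
  [72,0,0,0,0,0,0],
  [72,0,0,0,0,0,0],
])

```text
time: 49.3
tool_pos: [634.6, 209.1, 199.9]
tcp_rot: [179.2, -0.3, 88.0]
ft_force: [0.2, -0.1, -1.5]
finger_gap: 72.0
```

Run:
```python
from h import *
go(672.5,-85,170,85.8)
```

```text
at [634.6 209.1 199.9] [179.2  -0.3  88. ] gap 72.0 F [ 0.2 -0.1 -1.5] t 49.3
 after-turn shift [-290.5   59.3   29.9]  now-frame shift [-292.7   47.6   29.1] turn [ 0.0136 -0.0052  0.0387]
```

Emit:
servo_tool([
  [85,0,0,0,0.013,-0.005,0.038],
  [85,-33,6,0,0,0,0],
  [85,-36,7,0,0,0,0],
  [85,-36,7,0,0,0,0],
  [85,-36,7,0,0,0,0],
  [85,-36,7,0,0,0,0],
  [85,-36,7,0,0,0,0],
  [85,-36,7,0,0,0,0],
  [85,-28,7,0,0,0,0],
  [85,0,0,0,0,0,0],
])

```text
time: 50.3
tool_pos: [665.9, -79.8, 193.0]
tcp_rot: [-179.4, -0.0, 86.0]
ft_force: [0.0, 0.1, -0.2]
finger_gap: 85.2
```

Emit:
servo_tool([
  [85,0,0,0,0,0,0],
  [85,0,0,0,0,0,0],
])

```text
time: 50.5
tool_pos: [665.0, -79.8, 191.4]
tcp_rot: [-179.3, -0.1, 85.9]
ft_force: [0.4, 0.4, 0.1]
finger_gap: 85.1
```

Run:
```python
from h import *
go(672.5,-85,80,85.8)
C,i=look()
np.save("w6.npy",np.r_[C[1].ravel(),C[2]])
crop(i,0,0,560,420,1.42,"w6",20)
```

```text
at [665.  -79.8 191.4] [-1.793e+02 -1.000e-01  8.590e+01] gap 85.1 F [0.4 0.4 0.1] t 50.5
 after-turn shift [ -4.7   7.9 111.4]  now-frame shift [ -4.9   9.3 111.2] turn [-0.0125 -0.0015  0.0019]
```

View pics/w6.png

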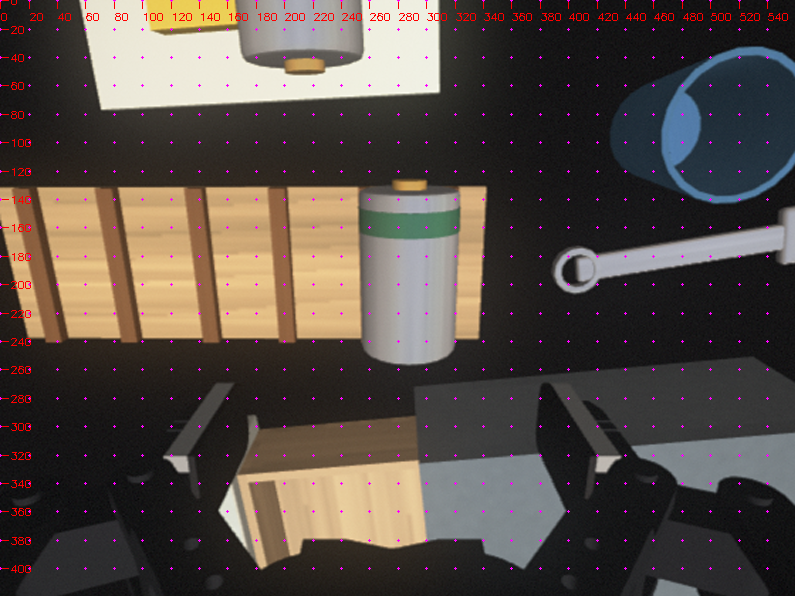

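Run:
```python
from fit import *
w=np.load("w6.npy"); W=(camera_params("wrist"),w[:9].reshape(3,3),w[9:])
k=lambda p:(p[0]/1.42-.5,p[1]/1.42-.5)
X=np.array([ray(W,k(p),36)[0] for p in [(360,192),(460,192),(364,345),(455,345)]]); print(X.round(1),X.mean(0).round(1))
```

```text
[[ 646.6  -32.7   36. ]
 [ 705.2  -36.8   36. ]
 [ 640.4 -129.9   36. ]
 [ 699.  -133.7   36. ]] [672.8 -83.3  36. ]
```

Emit:
servo_tool([
  [85,0,4,0,-0.012,-0.001,0],
  [85,-2,4,10,0,0,0],
  [85,-2,0,20,0,0,0],
  [85,0,0,25,0,0,0],
  [85,0,0,25,0,0,0],
  [85,0,0,25,0,0,0],
  [85,0,0,8,0,0,0],
  [85,0,0,0,0,0,0],
  [85,0,0,0,0,0,0],
])

```text
time: 51.45
tool_pos: [675.2, -77.2, 73.0]
tcp_rot: [179.8, -0.1, 86.5]
ft_force: [0.6, -0.6, 0.3]
finger_gap: 85.0
```

Run:
```python
from h import *
go(672.5,-85,22,85.8)
```

```text
at [675.2 -77.2  73. ] [ 1.798e+02 -1.000e-01  8.650e+01] gap 85.0 F [ 0.6 -0.6  0.3] t 51.5
 after-turn shift [-8.  -2.2 51. ]  now-frame shift [-8.  -2.4 50.9] turn [ 0.0033 -0.001   0.0117]
```

Emit:
servo_tool([
  [85,-3.5,-1,0,0.003,0,0.011],
  [85,-2.5,-1,5,0,0,0],
  [85,0,0,10,0,0,0],
  [85,0,0,12,0,0,0],
  [85,0,0,12,0,0,0],
  [85,0,0,7,0,0,0],
  [85,0,0,2,0,0,0],
  [85,0,0,0,0,0,0],
  [85,0,0,0,0,0,0],
])

```text
time: 52.35
tool_pos: [675.1, -84.1, 24.5]
tcp_rot: [179.7, -0.0, 85.8]
ft_force: [0.7, -0.7, 0.3]
finger_gap: 84.9
```

Run:
```python
from h import *
go(672.8,-84,22,85.8)
```

```text
at [675.1 -84.1  24.5] [179.7  -0.   85.8] gap 84.9 F [ 0.7 -0.7  0.3] t 52.4
 after-turn shift [-0.  -2.4  2.5]  now-frame shift [-0.  -2.4  2.5] turn [ 0.0053 -0.0003 -0.0005]
```

Emit:
servo_tool([
  [85,0,-2,2,0.005,0,0],
  [85,0,0,0,0,0,0],
  [55,0,0,0,0,0,0],
  [55,0,0,0,0,0,0],
  [55,0,0,0,0,0,0],
  [55,0,0,0,0,0,0],
  [55,0,0,0,0,0,0],
  [55,0,0,0,0,0,0],
], force=60)

```text
time: 53.15
tool_pos: [673.9, -84.1, 24.4]
tcp_rot: [179.9, 0.0, 85.8]
ft_force: [-0.3, -0.0, 0.8]
finger_gap: 58.2
```

Emit:
servo_tool([
  [55,0,0,-10,0,0,0],
  [55,0,0,-20,0,0,0],
  [55,0,0,-30,0,0,0],
  [55,0,0,-35,0,0,0],
  [55,0,0,-35,0,0,0],
  [55,0,0,-30,0,0,0],
  [55,0,0,0,0,0,-0.038],
  [55,0,0,0,0,0,0],
  [55,0,0,0,0,0,0],
])

```text
time: 54.05
tool_pos: [669.3, -83.1, 187.4]
tcp_rot: [-179.5, -0.1, 88.0]
ft_force: [0.0, -0.4, -4.2]
finger_gap: 57.7
```

Run:
```python
from h import *
go(641,333,170,88)
```

```text
at [669.3 -83.1 187.4] [-1.795e+02 -1.000e-01  8.800e+01] gap 57.7 F [ 0.  -0.4 -4.2] t 54.0
 after-turn shift [414.9 -42.8  17.4]  now-frame shift [414.8 -43.   18.6] turn [-0.0092 -0.0019 -0.0007]
```

Emit:
servo_tool([
  [55,33,-3,-1,-0.009,-0.002,0],
  [55,38,-4,-1,0,0,0],
  [55,38,-4,-1,0,0,0],
  [55,38,-4,-1,0,0,0],
  [55,38,-4,-1,0,0,0],
  [55,38,-4,-1,0,0,0],
  [55,38,-4,-1,0,0,0],
  [55,38,-4,-1,0,0,0],
  [55,38,-4,-1,0,0,0],
  [55,36,-4,-1,0,0,0],
])

```text
time: 55.05
tool_pos: [637.9, 297.0, 181.6]
tcp_rot: [-178.6, 0.4, 86.8]
ft_force: [1.3, 0.3, -5.0]
finger_gap: 58.0
```

Emit:
servo_tool([
  [55,22,-2,0,0,0,0],
  [55,0,0,0,0,0,0],
  [55,0,0,0,0,0,0],
  [55,0,0,0,0,0,0],
])

```text
time: 55.45
tool_pos: [632.2, 325.0, 174.8]
tcp_rot: [-178.1, 0.6, 87.1]
ft_force: [0.3, 0.1, -3.8]
finger_gap: 58.1
```

Run:
```python
from h import *
go(641,333,85,88)
```

```text
at [632.2 325.  174.8] [-178.1    0.6   87.1] gap 58.1 F [ 0.3  0.1 -3.8] t 55.5
 after-turn shift [ 8.3  8.6 89.8]  now-frame shift [ 9.3 11.4 89.4] turn [-0.0332  0.0094 -0.0161]
```

Emit:
servo_tool([
  [55,0,0,0,-0.033,0.009,-0.016],
  [55,4,3,8,0,0,0],
  [55,4,3,18,0,0,0],
  [55,2,2,20,0,0,0],
  [55,0,0,20,0,0,0],
  [55,0,0,16,0,0,0],
  [55,0,0,0,0,0,0],
  [55,0,0,0,0,0,0],
])

```text
time: 56.25
tool_pos: [641.3, 328.2, 81.6]
tcp_rot: [-179.5, 0.3, 87.4]
ft_force: [0.3, -0.3, -3.9]
finger_gap: 58.3
```

Run:
```python
from h import *
go(640.5,333,60,88)
```

```text
at [641.3 328.2  81.6] [-179.5    0.3   87.4] gap 58.3 F [ 0.3 -0.3 -3.9] t 56.2
 after-turn shift [ 4.8 -1.  21.6]  now-frame shift [ 4.9 -0.8 21.5] turn [-0.0079  0.0047 -0.0103]
```

Emit:
servo_tool([
  [55,2.5,-0.5,4,-0.008,0.004,-0.01],
  [55,2,-0.5,6,0,0,0],
  [55,0,0,6,0,0,0],
  [55,0,0,4,0,0,0],
  [55,0,0,0,0,0,0],
  [55,0,0,0,0,0,0],
])

```text
time: 56.85
tool_pos: [642.3, 334.1, 63.5]
tcp_rot: [179.7, -0.1, 88.0]
ft_force: [0.4, 0.1, -4.0]
finger_gap: 58.2
```

Run:
```python
from h import *
go(640,333.5,53,88)
```

```text
at [642.3 334.1  63.5] [ 1.797e+02 -1.000e-01  8.800e+01] gap 58.2 F [ 0.4  0.1 -4. ] t 56.9
 after-turn shift [-0.7 -2.3 10.5]  now-frame shift [-0.7 -2.3 10.4] turn [ 0.0053 -0.0018  0.0006]
```

Emit:
servo_tool([
  [55,-0.5,-1.5,3,0.005,-0.002,0],
  [55,0,0,3,0,0,0],
  [55,0,0,3,0,0,0],
  [55,0,0,0,0,0,0],
  [55,0,0,0,0,0,0],
])

```text
time: 57.35
tool_pos: [641.1, 333.7, 54.4]
tcp_rot: [180.0, -0.0, 88.0]
ft_force: [-0.4, 0.5, -5.3]
finger_gap: 58.1
```

Emit:
servo_tool([
  [55,0,-2,1,0,0,0],
  [55,0,0,1,0,0,0],
  [55,0,0,1,0,0,0],
  [55,0,0,0,0,0,0],
  [55,0,0,0,0,0,0],
])

```text
time: 57.85
tool_pos: [640.1, 334.0, 52.7]
tcp_rot: [179.8, -0.1, 88.0]
ft_force: [0.1, 0.2, -4.0]
finger_gap: 58.0
```

Emit:
servo_tool([
  [55,0,-1.5,1,0,0,0],
  [55,0,0,1,0,0,0],
  [55,0,0,1,0,0,0],
  [55,0,0,0,0,0,0],
  [55,0,0,0,0,0,0],
])

```text
time: 58.35
tool_pos: [640.5, 334.4, 52.1]
tcp_rot: [179.6, -0.1, 88.0]
ft_force: [1.8, -0.7, -0.6]
finger_gap: 58.0
```

Emit:
servo_tool([
  [60,0,0,0,0,0,0],
  [62,0,0,0,0,0,0],
  [66,0,0,0,0,0,0],
  [70,0,0,0,0,0,0],
  [72,0,0,0,0,0,0],
  [72,0,0,0,0,0,0],
  [72,0,0,0,0,0,0],
  [72,0,0,0,0,0,0],
])

```text
time: 59.15
tool_pos: [640.1, 335.0, 52.1]
tcp_rot: [179.6, -0.2, 88.0]
ft_force: [-0.1, 0.4, -0.1]
finger_gap: 71.9
```

Emit:
servo_tool([
  [72,0,0,-5,0,0,0],
  [72,0,0,-8,0,0,0],
  [72,0,0,-12,0,0,0],
  [72,0,0,-20,0,0,0],
  [72,0,0,-30,0,0,0],
  [72,0,0,-30,0,0,0],
  [72,0,0,-40,0,0,0],
  [72,0,0,-30,0,0,0],
  [72,0,0,0,0,0,0],
])

```text
time: 60.05
tool_pos: [638.6, 334.3, 241.4]
tcp_rot: [179.4, -0.2, 88.0]
ft_force: [1.0, -0.3, 0.7]
finger_gap: 72.0
```

Emit:
servo_tool([
  [85,0,0,0,0,0,-0.14],
  [85,0,0,0,0,0,-0.145],
  [85,0,0,0,0,0,-0.145],
  [85,0,0,0,0,0,-0.145],
  [85,0,0,0,0,0,-0.145],
  [85,0,0,0,0,0,-0.145],
  [85,0,0,0,0,0,-0.145],
  [85,0,0,0,0,0,-0.145],
  [85,0,0,0,0,0,-0.145],
  [85,0,0,0,0,0,-0.145],
])

```text
time: 61.05
tool_pos: [639.0, 334.5, 250.6]
tcp_rot: [179.4, 1.0, 173.5]
ft_force: [1.0, -0.2, 0.3]
finger_gap: 85.2
```

Emit:
servo_tool([
  [85,0,0,0,0,0,-0.145],
  [85,0,0,0,0,0,-0.1],
  [85,0,0,0,0,0,0],
  [85,0,0,0,0,0,0],
])

```text
time: 61.45
tool_pos: [638.5, 334.3, 251.9]
tcp_rot: [179.7, 1.1, -171.9]
ft_force: [0.3, -0.2, -0.2]
finger_gap: 85.2
```

Run:
```python
from h import *
go(470,212,240,186)
```

```text
at [638.5 334.3 251.9] [ 179.7    1.1 -171.9] gap 85.2 F [ 0.3 -0.2 -0.2] t 61.5
 after-turn shift [ 180.4 -104.    11.9]  now-frame shift [184.3 -97.4   7.8] turn [0.0056 0.0197 0.0365]
```

Emit:
servo_tool([
  [85,0,0,0,0.005,0.02,0.036],
  [85,34,-20,0,0,0,0],
  [85,35,-20,0,0,0,0],
  [85,35,-20,0,0,0,0],
  [85,35,-20,0,0,0,0],
  [85,35,-20,0,0,0,0],
  [85,0,0,0,0,0,0],
  [85,0,0,0,0,0,0],
  [85,0,0,0,0,0,0],
])

```text
time: 62.35
tool_pos: [467.5, 214.0, 243.8]
tcp_rot: [-179.8, -0.7, -175.5]
ft_force: [1.1, 0.1, -0.0]
finger_gap: 84.9
```

Run:
```python
from h import *
go(415,212,100,186)
C,i=look()
np.save("w7.npy",np.r_[C[1].ravel(),C[2]])
crop(i,0,0,560,420,1.42,"w7",20)
```

```text
at [467.5 214.  243.8] [-179.8   -0.7 -175.5] gap 84.9 F [ 1.1  0.1 -0. ] t 62.4
 after-turn shift [ 52.4   3.5 143.8]  now-frame shift [ 50.8   2.6 144.4] turn [-0.0031 -0.012  -0.0268]
```

View pics/w7.png

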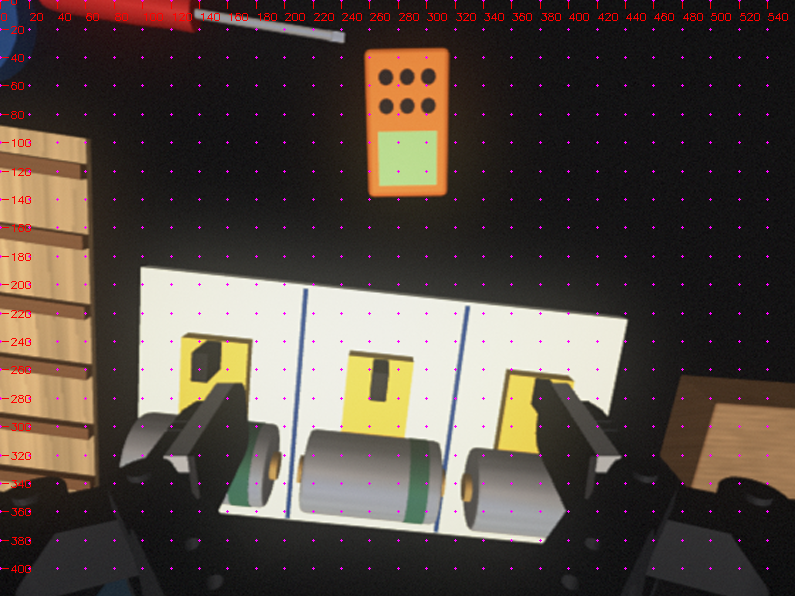

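Run:
```python
from fit import *
w=np.load("w7.npy"); W=(camera_params("wrist"),w[:9].reshape(3,3),w[9:])
k=lambda p:(p[0]/1.42-.5,p[1]/1.42-.5)
p=fit("gauge",[(W,(-48,-28,30),k((365,49))),(W,(-48,28,30),k((449,48))),(W,(48,28,30),k((446,196))),(W,(48,-28,30),k((369,196)))])
go(p[0],p[1],70,np.degrees(p[2])+180)
```

```text
gauge [379.7 216.3   5.1] res [[-0.7, -0.6], [0.8, -0.6], [0.8, 0.5], [-0.9, 1.1]]
at [467.8 214.2 244. ] [-179.8   -0.7 -175.5] gap 85.1 F [-0.1 -0.8 -0.4] t 62.4
 after-turn shift [ 87.7   9.9 174. ]  now-frame shift [ 85.7   9.5 175. ] turn [-0.0031 -0.0117 -0.0105]
```

Emit:
servo_tool([
  [85,0,0,0,-0.003,-0.012,-0.01],
  [85,17,2,10,0,0,0],
  [85,17,2,25,0,0,0],
  [85,17,2,30,0,0,0],
  [85,17,2,30,0,0,0],
  [85,15,2,30,0,0,0],
  [85,0,0,30,0,0,0],
  [85,0,0,0,0,0,0],
  [85,0,0,0,0,0,0],
])

```text
time: 63.3
tool_pos: [390.3, 221.9, 87.3]
tcp_rot: [179.8, 0.7, -174.8]
ft_force: [0.2, -0.3, 0.4]
finger_gap: 85.0
```

Run:
```python
from h import *
go(379.7,216.3,3,185.1)
```

```text
at [390.3 221.9  87.3] [ 179.8    0.7 -174.8] gap 85.0 F [ 0.2 -0.3  0.4] t 63.3
 after-turn shift [11.1 -4.6 84.3]  now-frame shift [12.1 -4.9 84.2] turn [0.0033 0.0117 0.0022]
```

Emit:
servo_tool([
  [85,4,-2,0,0.003,0.012,0],
  [85,4,-2,8,0,0,0],
  [85,3,0,14,0,0,0],
  [85,0,0,14,0,0,0],
  [85,0,0,10,0,0,0],
  [85,0,0,0,0,0,0],
  [85,0,0,0,0,0,0],
])

```text
time: 64.0
tool_pos: [383.9, 218.2, 43.7]
tcp_rot: [179.8, 0.4, -174.8]
ft_force: [-0.1, 0.7, -0.3]
finger_gap: 85.1
```

Run:
```python
from h import *
go(379.7,216.3,4,185.1)
```

```text
at [383.9 218.2  43.7] [ 179.8    0.4 -174.8] gap 85.1 F [-0.1  0.7 -0.3] t 64.0
 after-turn shift [ 4.3 -1.5 39.7]  now-frame shift [ 4.6 -1.6 39.7] turn [0.003  0.0078 0.0013]
```

Emit:
servo_tool([
  [85,2,-1,6,0.003,0.007,0],
  [85,2,-0.5,10,0,0,0],
  [85,0,0,10,0,0,0],
  [85,0,0,7,0,0,0],
  [85,0,0,2,0,0,0],
  [85,0,0,0,0,0,0],
  [85,0,0,0,0,0,0],
])

```text
time: 64.7
tool_pos: [380.2, 216.4, 6.1]
tcp_rot: [-180.0, 0.1, -174.8]
ft_force: [-0.1, 0.4, 0.9]
finger_gap: 84.9
```

Run:
```python
from h import *
go(379.7,216.3,4,185.1)
```

```text
at [380.2 216.4   6.1] [-1.800e+02  1.000e-01 -1.748e+02] gap 84.9 F [-0.1  0.4  0.9] t 64.7
 after-turn shift [ 0.5 -0.   2.1]  now-frame shift [ 0.5 -0.   2.1] turn [-0.0001  0.0009  0.0013]
```

Emit:
servo_tool([
  [85,0,0,1,0,0,0],
  [50,0,0,0,0,0,0],
  [50,0,0,0,0,0,0],
  [50,0,0,0,0,0,0],
  [50,0,0,0,0,0,0],
  [50,0,0,0,0,0,0],
  [50,0,0,0,0,0,0],
], force=50)

```text
time: 65.4
tool_pos: [381.1, 216.8, 6.2]
tcp_rot: [180.0, 0.2, -174.8]
ft_force: [-0.5, 0.4, -0.1]
finger_gap: 54.9
```

Emit:
servo_tool([
  [50,0,0,-10,0,0,0],
  [50,0,0,-20,0,0,0],
  [50,0,0,-30,0,0,0],
  [50,0,0,-35,0,0,0],
  [50,0,0,-35,0,0,0],
  [50,0,0,-30,0,0,0],
  [50,0,0,0,0,0,0.055],
  [50,0,0,0,0,0,0],
  [50,0,0,0,0,0,0],
])

```text
time: 66.3
tool_pos: [378.2, 215.5, 175.8]
tcp_rot: [-180.0, 0.0, -178.0]
ft_force: [1.0, -0.0, -2.0]
finger_gap: 55.1
```

Run:
```python
from fit import *
for p in [(193,288),(40,118),(85,165)]: print("unit edge",ray(S,CA(p),92).round(1))
print("panel top corner R",ray(S,CA((385,205)),78).round(1))
go(626,-311,150,182)
```

```text
unit edge [[ 671.4 -180.2   92. ]]
unit edge [[ 677.4 -366.8   92. ]]
unit edge [[ 674.3 -310.8   92. ]]
panel top corner R [[ 542.  -186.8   78. ]]
at [378.2 215.5 175.8] [-180.    0. -178.] gap 55.1 F [ 1. -0. -2.] t 66.3
 after-turn shift [-229.3 -534.9   25.8]  now-frame shift [-229.1 -535.    26. ] turn [-0.0003  0.0002  0.0004]
```

Emit:
servo_tool([
  [50,-16,-36,0,0,0,0],
  [50,-16.5,-38,-1,0,0,0],
  [50,-16.5,-38,-1,0,0,0],
  [50,-16.5,-38,-1,0,0,0],
  [50,-16.5,-38,-1,0,0,0],
  [50,-16.5,-38,-1,0,0,0],
  [50,-16.5,-38,-1,0,0,0],
  [50,-16.5,-38,-1,0,0,0],
  [50,-16.5,-38,-1,0,0,0],
  [50,-16.5,-38,-1,0,0,0],
])

```text
time: 67.3
tool_pos: [557.1, -163.3, 173.3]
tcp_rot: [179.7, -1.0, -176.6]
ft_force: [0.2, 0.3, -2.9]
finger_gap: 55.0
```

Emit:
servo_tool([
  [50,-16.5,-38,0,0,0,0],
  [50,-16.5,-38,0,0,0,0],
  [50,-16,-36,0,0,0,0],
  [50,-10,-20,0,0,0,0],
  [50,0,0,0,0,0,0],
  [50,0,0,0,0,0,0],
])

```text
time: 67.9
tool_pos: [621.8, -301.0, 160.1]
tcp_rot: [179.3, -1.7, -176.5]
ft_force: [0.1, 1.2, -2.3]
finger_gap: 55.1
```

Run:
```python
from h import *
go(624,-311,120,182)
C,i=look()
np.save("w8.npy",np.r_[C[1].ravel(),C[2]])
crop(i,0,0,560,420,1.42,"w8",20)
```

```text
at [ 621.8 -301.   160.1] [ 179.3   -1.7 -176.5] gap 55.1 F [ 0.1  1.2 -2.3] t 67.9
 after-turn shift [ -1.8 -10.   40.1]  now-frame shift [ -2.8 -10.6  39.9] turn [ 0.0127 -0.0304  0.0259]
```

View pics/w8.png

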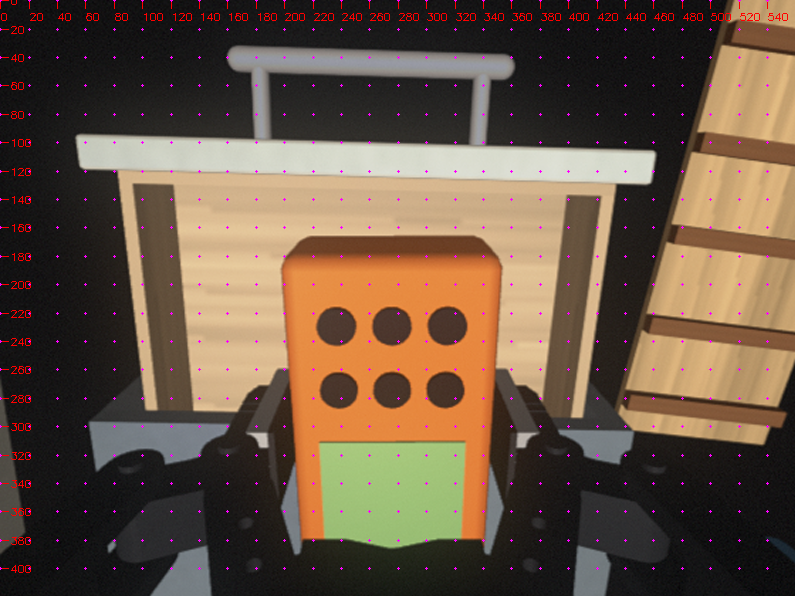

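Run:
```python
from fit import *
w=np.load("w8.npy"); W=(camera_params("wrist"),w[:9].reshape(3,3),w[9:])
k=lambda p:(p[0]/1.42-.5,p[1]/1.42-.5)
fit("handle",[(W,(0,-60,56),k((232,57))),(W,(0,60,56),k((512,68)))])
for p,z in [((80,168),78),((655,184),78),((78,136),78),((655,151),78),((100,422),92),((632,432),92),((122,170),68),((615,184),68)]: print(p,ray(W,k(p),z).round(1))
```

```text
handle [ 509.5 -316.5    1.4] res [[5.3, -0.1], [-7.4, -0.1]]
(80, 168) [[ 563.5 -440.8   78. ]]
(655, 184) [[ 555.  -186.4   78. ]]
(78, 136) [[ 550.1 -440.2   78. ]]
(655, 151) [[ 541.  -189.3   78. ]]
(100, 422) [[ 679.6 -435.5   92. ]]
(632, 432) [[ 671.5 -181.3   92. ]]
(122, 170) [[ 563.8 -427.7   68. ]]
(615, 184) [[ 556.4 -199.9   68. ]]
```

Emit:
servo_tool([
  [50,0,-5,0,0.012,-0.03,0.026],
  [50,-1,-4,8,0,0,0],
  [50,-1,0,14,0,0,0],
  [50,0,0,14,0,0,0],
  [50,0,0,0,0,0,0],
  [50,0,0,0,0,0,0],
])

```text
time: 68.55
tool_pos: [622.2, -304.0, 118.3]
tcp_rot: [179.7, -0.3, -177.6]
ft_force: [-0.4, 0.2, -1.5]
finger_gap: 55.0
```

Run:
```python
from h import *
go(624,-311,60,182)
```

```text
at [ 622.2 -304.   118.3] [ 179.7   -0.3 -177.6] gap 55.0 F [-0.4  0.2 -1.5] t 68.5
 after-turn shift [-1.6 -7.  58.3]  now-frame shift [-1.9 -7.3 58.2] turn [ 0.0048 -0.0061  0.0069]
```

Emit:
servo_tool([
  [50,0,-3,0,0.005,-0.006,0.007],
  [50,-1,-3,8,0,0,0],
  [50,-1,0,16,0,0,0],
  [50,0,0,16,0,0,0],
  [50,0,0,14,0,0,0],
  [50,0,0,0,0,0,0],
  [50,0,0,0,0,0,0],
])

```text
time: 69.25
tool_pos: [624.2, -310.2, 58.4]
tcp_rot: [180.0, -0.1, -178.0]
ft_force: [0.1, -0.7, -2.1]
finger_gap: 55.2
```

Run:
```python
from h import *
go(623,-311,29,182)
```

```text
at [ 624.2 -310.2   58.4] [ 1.80e+02 -1.00e-01 -1.78e+02] gap 55.2 F [ 0.1 -0.7 -2.1] t 69.2
 after-turn shift [ 1.2 -0.8 29.4]  now-frame shift [ 1.2 -0.8 29.4] turn [ 0.0002 -0.0009 -0.0004]
```

Emit:
servo_tool([
  [50,1,0,6,0,0,0],
  [50,0,0,8,0,0,0],
  [50,0,0,8,0,0,0],
  [50,0,0,5,0,0,0],
  [50,0,0,0,0,0,0],
  [50,0,0,0,0,0,0],
])

```text
time: 69.85
tool_pos: [623.8, -310.5, 30.2]
tcp_rot: [-180.0, 0.0, -178.0]
ft_force: [0.3, -0.1, -2.2]
finger_gap: 54.9
```

Emit:
servo_tool([
  [50,0,0,1.5,0,0,0],
  [50,0,0,1,0,0,0],
  [50,0,0,0,0,0,0],
  [50,0,0,0,0,0,0],
])

```text
time: 70.25
tool_pos: [624.5, -310.9, 28.8]
tcp_rot: [-179.9, 0.1, -178.0]
ft_force: [0.2, -0.3, -2.6]
finger_gap: 54.9
```

Emit:
servo_tool([
  [70,0,0,0,0,0,0],
  [70,0,0,0,0,0,0],
  [70,0,0,0,0,0,0],
  [70,0,0,-10,0,0,0],
  [70,0,0,-20,0,0,0],
  [70,0,0,-30,0,0,0],
  [70,0,0,-30,0,0,0],
  [70,0,0,-20,0,0,0],
  [70,0,0,0,0,0,0],
])

```text
time: 71.15
tool_pos: [625.1, -311.2, 147.7]
tcp_rot: [-179.8, 0.3, -178.0]
ft_force: [0.2, -0.1, -0.4]
finger_gap: 70.3
```

Emit:
servo_tool([
  [0,25,0,0,0,0,0],
  [0,32,0,0,0,0,0],
  [0,32,0,0,0,0,0],
  [0,32,0,0,0,0,0],
  [0,32,0,0,0,0,0],
  [0,0,0,0,0,0,0],
  [0,0,0,0,0,0,0],
], force=30)

```text
time: 71.85
tool_pos: [465.9, -314.9, 142.3]
tcp_rot: [-179.9, 0.2, -178.0]
ft_force: [0.8, 0.0, -0.4]
finger_gap: 0.1
```

Run:
```python
from h import *
go(465,-317,42,182)
C,i=look()
np.save("w9.npy",np.r_[C[1].ravel(),C[2]])
j=snapshot("scene"); a=cv2.resize(j[130:300,150:380],(560,414),interpolation=cv2.INTER_CUBIC)
b=cv2.resize(i,(240,180)); o=np.zeros((414,800,3),np.uint8); o[:,:560]=a; o[:180,560:]=b
j=snapshot("side"); o[190:390,560:]=cv2.resize(j[110:310,150:390],(240,200))
cv2.imwrite("pics/p2.png",o)
```

```text
at [ 465.9 -314.9  142.3] [-179.9    0.2 -178. ] gap 0.1 F [ 0.8  0.  -0.4] t 71.8
 after-turn shift [  0.9  -2.1 100.3]  now-frame shift [  1.3  -1.9 100.3] turn [-0.0021  0.0038  0.0008]
```

View pics/p2.png

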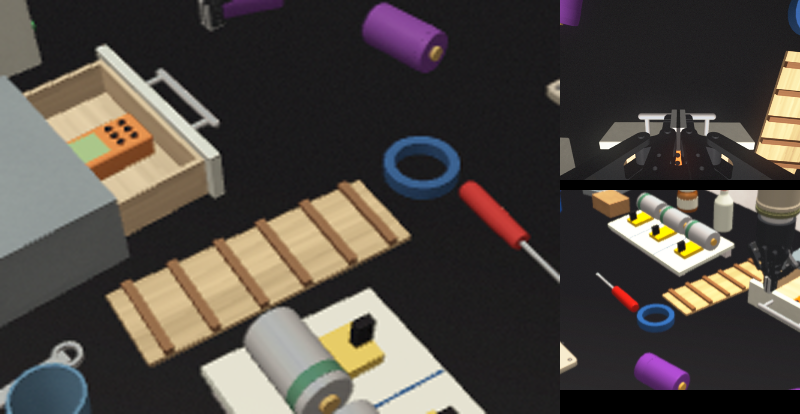

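Emit:
servo_tool([
  [0,0,-1,20,0,0.004,0],
  [0,0,0,25,0,0,0],
  [0,0,0,25,0,0,0],
  [0,0,0,18,0,0,0],
  [0,0,0,8,0,0,0],
  [0,0,0,0,0,0,0],
  [0,0,0,0,0,0,0],
])

```text
time: 72.7
tool_pos: [474.9, -317.0, 45.3]
tcp_rot: [-179.7, 0.3, -177.6]
ft_force: [0.5, -0.7, 0.2]
finger_gap: 0.1
```

Emit:
servo_tool([
  [0,-10,0,0,0,0,0],
  [0,-10,0,0,0,0,0],
  [0,-10,0,0,0,0,0],
  [0,-10,0,0,0,0,0],
  [0,-10,0,0,0,0,0],
  [0,-10,0,0,0,0,0],
])

```text
time: 73.3
tool_pos: [541.0, -315.5, 49.1]
tcp_rot: [-179.5, 0.4, -177.6]
ft_force: [-1.4, -0.0, -0.8]
finger_gap: 0.2
```

Emit:
servo_tool([
  [0,-9,0,1,0,0,0],
  [0,-9,0,1,0,0,0],
  [0,-9,0,1,0,0,0],
  [0,-9,0,1,0,0,0],
  [0,-7,0,1,0,0,0],
  [0,-6,0,1,0,0,0],
])

```text
time: 73.9
tool_pos: [596.1, -313.6, 44.0]
tcp_rot: [-179.4, 0.5, -177.6]
ft_force: [-0.7, -0.6, 0.5]
finger_gap: 0.4
```

Emit:
servo_tool([
  [0,-4,0,1,0,0,0],
  [0,-4,0,0,0,0,0],
  [0,-4,0,0,0,0,0],
  [0,-4,0,0,0,0,0],
])

```text
time: 74.3
tool_pos: [610.2, -313.0, 42.3]
tcp_rot: [-179.5, 0.1, -177.6]
ft_force: [-31.7, 1.8, 19.6]
finger_gap: -0.0
```

Emit:
servo_tool([
  [0,-4,0,0,0,0,0],
  [0,-4,0,0,0,0,0],
  [0,-4,0,0,0,0,0],
])

```text
time: 74.6
tool_pos: [609.7, -313.0, 42.6]
tcp_rot: [-179.8, -1.4, -177.7]
ft_force: [-22.7, 3.1, 14.6]
finger_gap: 0.0
```

Emit:
servo_tool([
  [0,5,0,0,0,0,0],
  [0,15,0,0,0,0,0],
  [0,25,0,0,0,0,0],
  [0,20,0,-10,0,0,0],
  [0,10,0,-30,0,0,0],
  [0,0,0,-40,0,0,0],
  [0,0,0,-40,0,0,0],
  [0,0,0,-30,0,0,0],
  [0,0,0,0,0,0,0],
])

```text
time: 75.5
tool_pos: [534.5, -314.6, 198.2]
tcp_rot: [180.0, -1.5, -177.8]
ft_force: [-0.2, -0.2, -0.3]
finger_gap: 0.4
```

Emit:
servo_tool([
  [0,40,0,0,0,0,0],
  [0,40,0,0,0,0,0],
  [0,20,0,0,0,0,0],
  [0,0,0,0,0,0,0],
  [0,0,0,0,0,0,0],
])

```text
time: 76.0
tool_pos: [433.0, -318.1, 198.4]
tcp_rot: [180.0, -1.4, -177.7]
ft_force: [0.7, -0.1, 0.5]
finger_gap: -0.4
```

Run:
```python
from h import *
print(sense()['tool_pos'],sense()['time'])
i=snapshot("scene"); a=cv2.resize(i[140:420,130:430],None,fx=1.4,fy=1.4,interpolation=cv2.INTER_CUBIC)
j=snapshot("side"); b=cv2.resize(j[100:380,180:450],None,fx=1.4,fy=1.4,interpolation=cv2.INTER_CUBIC)
o=np.hstack([a,b]);print(o.shape); cv2.imwrite("pics/p3.png",o[:, :800])
```

```text
[ 432.97336439 -318.07101041  198.39567294] 76.0
(392, 798, 3)
```

View pics/p3.png

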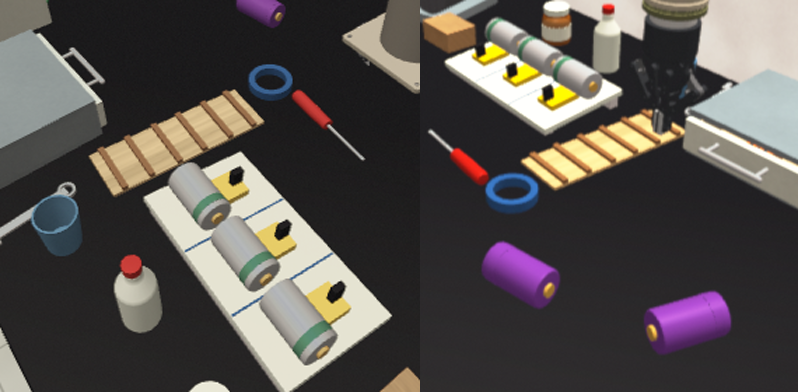

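Run:
```python
from h import *
raw0={"scene":cv2.imread("pics/s_raw.png"),"side":cv2.imread("pics/d_raw.png")}
u=np.array([np.cos(np.radians(2)),np.sin(np.radians(2))]);v=np.array([-u[1],u[0]])
for n in ("scene","side"):
    C=cam(n); now=snapshot(n)
    for im,x0,l in [(raw0[n],510.5,"start"),(now,626,"now")]:
        g=cv2.cvtColor(im,cv2.COLOR_BGR2GRAY).astype(np.float32); ds=np.arange(-24,25,1.5); tot=0
        for y in np.arange(-40,41,8):
            X=np.array([np.r_[np.array([510.5,-316])+(x0-510.5+d)*u+y*v,58] for d in ds]); q=proj(C,X).astype(np.float32)
            tot=tot+cv2.remap(g,q[:,0],q[:,1],cv2.INTER_LINEAR).ravel()
        b=tot-tot.min(); pk=ds[np.argmax(tot[4:-4])+4]; print(n,l,"peak d",pk,(tot/11).astype(int).tolist())
```

```text
scene start peak d -1.5 [23, 23, 23, 23, 23, 23, 23, 23, 23, 24, 31, 55, 99, 140, 160, 166, 165, 160, 148, 120, 83, 50, 31, 24, 23, 23, 23, 24, 23, 24, 32, 60, 116]
scene now peak d -1.5 [26, 26, 26, 26, 25, 25, 25, 25, 26, 26, 31, 55, 105, 152, 170, 175, 174, 170, 156, 121, 76, 43, 29, 26, 26, 26, 26, 26, 26, 27, 26, 27, 33]
side start peak d 0.0 [29, 30, 33, 41, 56, 73, 86, 94, 99, 105, 116, 132, 151, 170, 186, 197, 200, 192, 177, 159, 141, 129, 123, 121, 121, 121, 121, 121, 121, 121, 121, 122, 122]
side now peak d 0.0 [101, 112, 120, 124, 125, 122, 117, 114, 115, 122, 135, 152, 171, 190, 205, 214, 216, 209, 195, 177, 160, 147, 139, 136, 134, 134, 134, 134, 134, 134, 135, 135, 135]
```

```bash
python3 -c "
from bench import *
print(sense()['qd'].round(2)); print(hand_in())"
```

```text
[ 0.07  0.05 -0.13 -0.02  0.08 -0.06]
the job is handed in; nothing more can be done
None
```

The job is handed in at about 76 s: all three cylinders are on the board and chocked, and the gauge is in the shut drawer. I received no verdict.

- **Cylinders and chocks:** I set a chock in each of the three bays first. I then lowered each cylinder onto the uphill side of its own chock before letting go. The final scene and side pictures show each one lying against its chock's ramp, near the middle of it. All three chocks were needed, so none was left over.
- **Gauge:** It had been knocked about 37 mm aside. I found it again with the wrist camera, laid it in the drawer and saw it there before pushing.
- **Drawer:** It travelled 115.5 mm and stopped hard, with about 32 N on the fingers. The handle now sits about 50 mm in front of the unit face, which means shut to within about 2 mm. A thin light line above the front panel in the side picture is probably the gap between the panel's 78 mm top and the unit's 92 mm top. I had no pictures left to check it close up.
- **Not confirmed by force:** The wrist reading did not clearly show contact when I set down the chocks or the first cylinder. I judged those by height, and the later pictures agreed.

The purple look-alikes and everything else on the bench were left alone. The robot stood clear of everything at hand-in.

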